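Turn and tip the jug of walnuts into the mixing bowl

ROBOT

A 6-joint arm with a two-finger parallel gripper is mounted at the origin on a cart in front of the work surface, level with it; the furniture and walls round the work are solid. World frame = base frame: x ahead of the robot, y to its left, z up, the work surface at z = 0. Lengths are in mm, angles in degrees, forces in N, time in s.
With the tool pointing down it reaches from about 275 to 825 mm from the base axis. Payload 5.2 kg.
Tool frame: the origin (TCP) lies midway between the tips of the shut fingers; the grasp point (between the pads) lies 19 mm behind it; x points along the fingers, y is the direction in which the jaws open and shut, and the axes are right-handed (so a half turn about x gives the same grasp; the last joint's range is limited). The gripper opens to 93 mm and grips with 3 to 60 N. Pads are 15 mm wide; open, the fingers measure 128 mm over their backs; the gripper's body (75 mm by 188 mm) begins 65 mm behind the grasp point.
Start: joints at [64.756, 14.817, 87.949, -0, 77.235, -11.62], TCP at [129.538, 534.532, 218.653] pointing down, gripper open.
Joint ranges: [-179.93, 179.93], [-52.35, 119.4], [10.71, 147.94], [-69.91, 249.91], [12.55, 155.21], [-178.61, 178.61]. Speed limits (degrees/s): [147.25, 147.25, 180, 180, 180, 180].

INTERFACE

Orientations are given as a 3x3 rotation matrix whose columns are the frame's x, y, z axes.
In Python, from station import manip, vision, hand_in gives the robot as it stands.
- The arm moves only by the tool drive_tool, never from a script. Its argument "series" is a list of rows, each a list of 5 numbers: the finger opening in cm, from 0 to 9.3, then the shift along the tool's x, y, z in cm, then the turn about the tool's x in degrees. A call has exactly 8 rows; each row shifts and turns the commanded pose from where the row before left it, along the tool's axes as they then stand; what a row does not reach is not made up. A row lasts 1/12 s, in which the tool goes at most 41.7 mm and 7.16 degrees, less where a joint would pass 70% of its speed; a pose out of reach is approached as far as the arm can. A call with a gripper value outside its range is refused whole. The fingers move at their own pace and stop on an object; "newtons" is the grip in N (left out, the last holds). Time passes only in rows, so rows that do not move let the fingers close, or fill a call up. It gives the time, the measured TCP pose, the force and the opening at its end, in the units of the state.
- manip.sense(): the state, without advancing time (a new reading comes with each control period).
- vision.snapshot(name): name is "scene" or "top"; returns the picture (420x560x3 uint8, red, green, blue); there is no depth.
- vision.calibration(name): a dict with "fx", "fy", "cx", "cy" (pixels), "k1" (the pictures are not rectified: a ray, as slopes to the right and down, at radius r is drawn at 1 + k1 r^2 times it, then the intrinsics apply), "eye" and "rotation" of the camera in the world. Camera axes: x right, y up, looking along -z (the intrinsics and any distortion apply to the point x, -y, -z); pixel columns grow to the right and rows downward; lengths in mm; the calibration is good to about 2 mm. A picture is of the moment at which its call begins. calibration takes no time and is no camera call.
- hand_in(): hands the job in, once; it reports no verdict.
The state is a dict: "time_s": time; "qpos": joint angles; "qd": joint speeds; "tau": joint torques, N m; "ee_pos": TCP position; "tcp_rot": TCP orientation; "wrist_force": force on the tool from outside, world axes, zero at the start; "wrist_torque": the same for the moment, N m; "finger_gap": opening from 0.0 (shut) to 1.0 (fully open).
Only numpy, scipy, OpenCV 4.12 (cv2) and the standard library are available. Lean on these libraries where they do the work, as an engineer would, in place of code of your own. Each camera call takes 0.05 s, during which the arm holds its last target.

TASK

Four walnuts lie in the steel jug that is clamped in the swivelling tipping stand. Push the stand's long turning handle to swing it round, the jug still upright, until the spout points squarely at the middle of the large empty steel bowl; then push the tipping lever over unhurriedly so that all four walnuts roll down the spout into that bowl, and ease the lever back until the jug stands fully upright again, never letting it fall back. Leave the bowls and all the other things where they stand.

Things in the scene. Friction and masses are not known exactly. Their poses are not given: they have to be found in the camera images.
- tipper: The round fixed foot of the jug tipping stand, 140 mm across, 12 mm high. Origin: centre of its underside, on the worktop and on the vertical swivel axis; z up; x is the spout's heading when joint turntable reads 0
- turntable (a joint): Swivel of the stand (turntable, uprights, jug and both handles together) about the foot's vertical axis, rad; the spout's heading is the foot's yaw plus this value, counter-clockwise from above. Stiff, stays where it is left: dry friction of about 1.3 N m (about 7 N at the turning knob). Range -1.2 to 1.2
- cradle (a joint): Tipping of the jug about the stand's level axle, rad; 0 = upright, on its stop; grows as the jug tips toward the spout side; hard stop at 1.85. Its weight and a light spring bring it back to 0 from any angle, with a bang if let go. It takes 2 to 4 N at the lever knob. Walnuts roll out between about 1.4 and 1.8. The swivel holds while the lever is pushed gently
- aim (a point): Point on the swivel axis at the top of the turntable disc (132 mm across), 19 mm above the worktop. Turns with the stand: x is the spout's heading, y to its left, z up
- turn_knob (a point): Middle of the upright black knob (21 mm thick, 42 mm tall, its top 80 mm above the worktop) at the end of the turning handle, a level steel bar 9 mm thick at 34 mm height that sticks out to the right of the spout's heading; the knob stands 190 mm from the swivel axis, exactly to the right of the heading. Turns with the stand, does not tip
- axle (a point): Point on the axle's centre line, straight ahead of the swivel axis: 45 mm toward the spout side, 130 mm above the worktop. The axle is level, at right angles to the heading, and runs out to the right to the tipping lever. Its axes: x heading, y left, z up with the jug upright
- lever_knob (a point): Middle of the black knob of the tipping lever: a round grip 19 mm thick, 47 mm long, parallel to the axle, its middle 178 mm to the right of the jug's middle; it sticks out from the lever (8 mm thick, 152 mm to the right) away from the jug. It goes round the axle at 95 mm radius: jug upright, the lever leans back 0.90 rad from vertical, away from the spout; it swings over the top toward the spout side as the jug tips
- spout (a point): Middle of the outer edge of the spout, an open trough 62 mm wide flaring from the jug's rim. Jug upright: 71 mm ahead of the swivel axis, 200 mm above the worktop. The jug is round, steel, 92 mm across its mouth, rim 180 mm above the worktop, with a loop handle opposite to the spout
- bowl: The large empty steel mixing bowl, 125 mm across its rim, 47 mm high, wall 3 mm, loose, its centre 135 to 156 mm from the swivel axis. Origin: centre of its underside
- walnut_1: A walnut in its shell, about 27 mm across, 12 g, loose in the jug. Origin: its centre
- walnut_2: A walnut in its shell, about 27 mm across, 12 g, loose in the jug. Origin: its centre
- walnut_3: A walnut in its shell, about 27 mm across, 12 g, loose in the jug. Origin: its centre
- walnut_4: A walnut in its shell, about 27 mm across, 12 g, loose in the jug. Origin: its centre
- lentil_bowl: Small steel bowl filled with yellow split lentils, 88 mm across, 38 mm high, loose bystander. Origin: centre of its underside
- tea_cup: Green tea cup, 96x122x56 mm, loose bystander. Origin: centre of its underside
- dish_soap: White washing-up bottle with an orange cap, 49x81x226 mm, loose bystander. Origin: centre of its underside
- lemon: Yellow lemon, 83x58x58 mm, loose bystander. Origin: centre of its underside
- garlic: Garlic bulb, 50 mm, loose bystander. Origin: centre of its underside

How it is judged (in metres and radians):
On the way, in this order (a step that is already met when the one before it is completed fails the run):
1. the stand is swung so that the spout points at the middle of the empty bowl (within 22 mm at the bowl), the jug still upright (x of bowl in the frame of aim above 0.08 m and y of bowl in the frame of aim between -0.022 and 0.022 m and value of joint cradle below 0.1 rad), for 0.2 s.
2. the jug is tipped well over (more than 1.45 rad) with the spout still pointing at the bowl (x of bowl in the frame of aim above 0.08 m and y of bowl in the frame of aim between -0.022 and 0.022 m and value of joint cradle above 1.45 rad), for 0.2 s.
At the end, for the whole second after the job is handed in: All four walnuts lie in the large bowl (centres within 54 mm of its axis, below its rim) and are at rest, the bowl stands level, and the jug is back upright (within 0.06 rad of its stop) (horizontal distance between each of walnut_1, walnut_2, walnut_3, walnut_4 and bowl below 0.054 m and z of walnut_1 in the frame of bowl between 0.004 and 0.05 m and linear speed of each of walnut_1, walnut_2, walnut_3, walnut_4 below 0.05 m/s and z of walnut_2 in the frame of bowl between 0.004 and 0.05 m and z of walnut_3 in the frame of bowl between 0.004 and 0.05 m and z of walnut_4 in the frame of bowl between 0.004 and 0.05 m and value of joint cradle below 0.06 rad and angle between bowl's own z axis and vertical below 0.1 rad); the robot touches nothing.
It fails at once if the jug falls back (faster than 3 rad/s) (velocity of joint cradle below -3 rad/s).
It fails at once if the large bowl is shifted by more than 30 mm (distance of bowl from where it was at the start of the episode above 0.03 m).
It fails at once if a bystander is shifted by more than 25 mm (distance of any of lentil_bowl, tea_cup, dish_soap, lemon, garlic from where it was at the start of the episode above 0.025 m).
It also fails if it takes over 66 s, if anything falls off the work surface, if the arm or the gripper's body presses on something with over 40 N, if the wrist force passes 120 N, or if a joint passes its speed limit or range.

## Working session

There is one attempt and no reset: what is moved stays moved. The work goes in short steps, Python scripts to look and compute and a tool call to move; the robot and the scene stay as the last step left them, time stands still between calls to the robot, and variables do not carry over. Pictures are saved under pics/ and viewed, and the job is handed in when it is done.

Besides the shell and the picture viewer there is one more tool, called after "Call:" as name([rows], argument=value, ...), one row to a line, values as JSON. drive_tool: Moves the arm, as the interface text tells. Its arguments: {"type":"object","properties":{"series":{"type":"array"},"newtons":{"type":"number"}},"required":["series"]}

```bash
mkdir -p pics; ls; python3 - <<'E'
from station import manip, vision
import cv2
s=manip.sense();print(s)
for n in("scene","top"):
    im=vision.snapshot(n);cv2.imwrite(f"pics/{n}0.png",im[:,:,::-1]);print(vision.calibration(n))
E
```

```text
pics
{'time_s': 0.0, 'qpos': array([ 6.47579176e+01,  1.48583641e+01,  8.80123430e+01, -1.55731079e-04,
        7.72342984e+01, -1.16194445e+01]), 'qd': array([-0.00053866,  0.12908446, -0.05010161,  0.06089294, -0.01367281,
        0.05023573]), 'tau': array([-3.87829623e-04, -4.37300348e+01, -2.84002233e+01,  7.19733909e-02,
        4.14682226e-02, -1.59720098e-04]), 'ee_pos': array([129.27304716, 534.01725   , 217.81726137]), 'tcp_rot': array([[-7.79141389e-04,  2.35524837e-01,  9.71868018e-01],
       [-1.65882415e-03,  9.71866671e-01, -2.35525840e-01],
       [-9.99998321e-01, -1.79566607e-03, -3.66527260e-04]]), 'wrist_force': array([-0.60377689,  0.10826829,  0.50952133]), 'wrist_torque': array([0.01823231, 0.01947451, 0.00180331]), 'finger_gap': 1.0018069512669106}
{'fx': 423.05770437724243, 'fy': 423.05770437724243, 'cx': 278.33387385984963, 'cy': 208.16682191534238, 'k1': -0.05936968216659201, 'eye': array([1293.93865924, 1076.41130467, 1015.89624173]), 'rotation': array([[-0.84357975, -0.29344328,  0.44973797],
       [ 0.53694935, -0.4728623 ,  0.69863198],
       [ 0.00765527,  0.8308383 ,  0.55646124]])}
{'fx': 457.0984296681164, 'fy': 457.0984296681164, 'cx': 278.3068395104613, 'cy': 206.42035911595036, 'k1': 0.003928221825008994, 'eye': array([ 292.05470766,  -69.29645954, 1640.74589061]), 'rotation': array([[ 8.06443528e-03,  9.84825209e-01, -1.73361679e-01],
       [-9.99967091e-01,  7.78895835e-03, -2.26928666e-03],
       [-8.84543814e-04,  1.73374274e-01,  9.84855613e-01]])}
```

View pics/scene0.png

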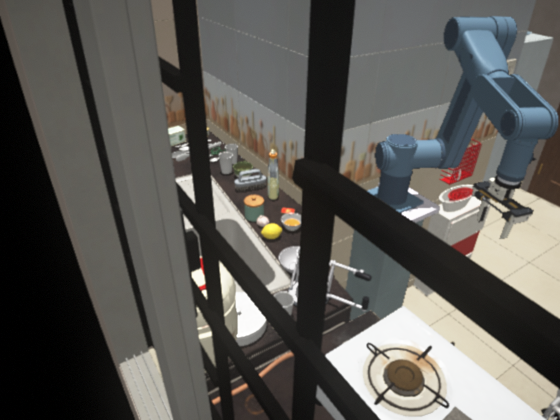

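View pics/top0.png

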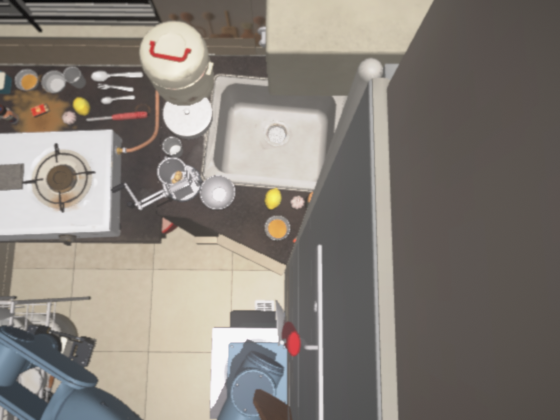

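The scene view looks through a window grille: stand around (315,280), lemon (271,231). In the top view the stand is at about (178,180), the bowl at (217,192), lemon (273,199) and lentils (277,228). I'll zoom in.

```bash
python3 - <<'E'
import cv2
a=cv2.imread("pics/top0.png")[120:260,100:320];cv2.imwrite("pics/topz.png",cv2.resize(a,(792,504),interpolation=cv2.INTER_CUBIC))
a=cv2.imread("pics/scene0.png")[200:330,220:400];cv2.imwrite("pics/scz.png",cv2.resize(a,(792,572),interpolation=cv2.INTER_CUBIC))
E
```

```text
(no output)
```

View pics/topz.png

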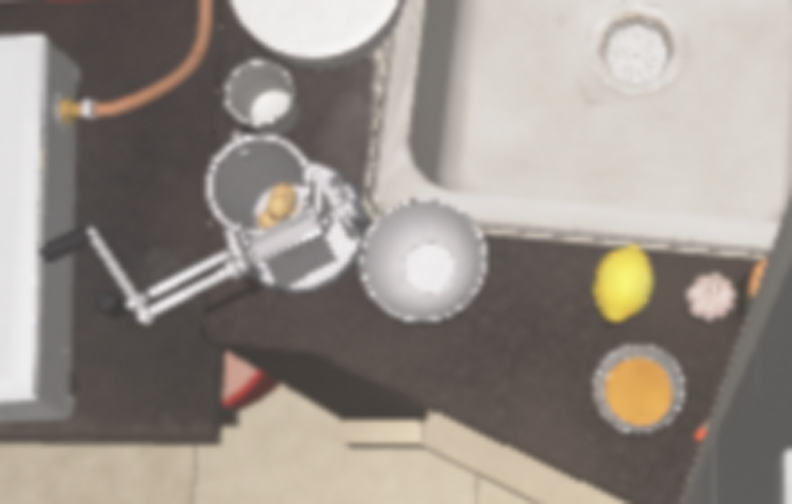

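View pics/scz.png

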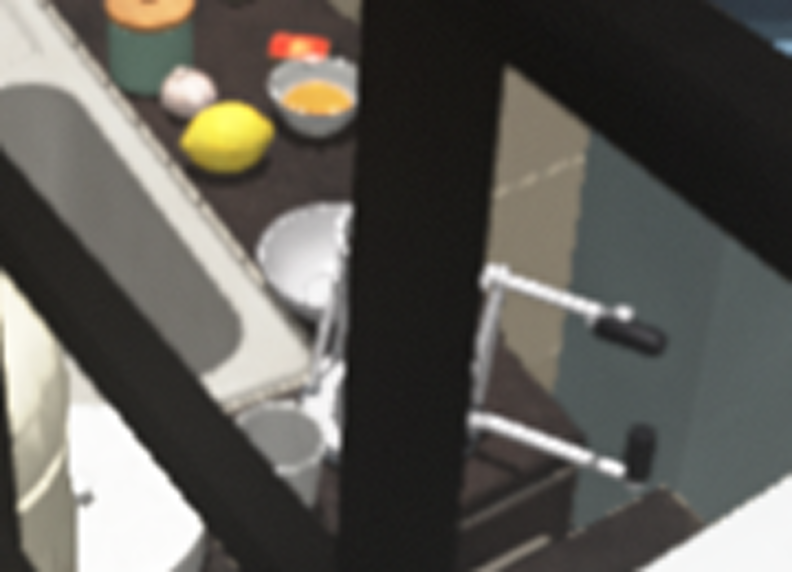

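```bash
cat > h.py <<'E'
import numpy as np, cv2
from station import manip, vision
def ray(n,u,v):
    c=vision.calibration(n)
    d=np.array([(u-c['cx'])/c['fx'],(v-c['cy'])/c['fy']]);s=d.copy()
    for _ in range(20): s=d/(1+c['k1']*(s@s))
    return c['eye'],c['rotation']@np.array([s[0],-s[1],-1.])
def pt(n,u,v,z):
    e,d=ray(n,u,v);return e+d*(z-e[2])/d[2]
def proj(n,P):
    c=vision.calibration(n);q=c['rotation'].T@(np.array(P,float)-c['eye']);s=np.array([q[0],-q[1]])/-q[2]
    s=s*(1+c['k1']*(s@s));return np.array([c['cx'],c['cy']])+c['fx']*s
E
python3 - <<'E'
from h import *
T=lambda x,y:(100+x/3.6,120+y/3.6)   # zoom px
S=lambda x,y:(220+x/4.4,200+y/4.4)
print("jug mouth z180",pt("top",*T(258,185),180))
print("disc LR edge z19",pt("top",*T(310,290),19),pt("top",*T(355,245),19))
for z in(80,59): print("turn knob",z,pt("top",*T(112,302),z))
print("bowl rim",pt("top",*T(424,260),47),"left",pt("top",*T(360,260),47),"right",pt("top",*T(487,260),47))
print("lever knob z189",pt("top",*T(63,247),189))
def tri(a,b):
    e1,d1=ray("top",*a);e2,d2=ray("scene",*b)
    A=np.c_[d1,-d2];t=np.linalg.lstsq(A,e2-e1,rcond=None)[0];p=e1+d1*t[0];q=e2+d2*t[1];return (p+q)/2,np.linalg.norm(p-q)
print("tri turn", tri(T(112,302),S(640,452)))
print("tri lever", tri(T(63,247),S(630,333)))
for nm,p,z in(("lemon",(623,283),29),("lentil",(638,388),38),("garlic",(711,297),25)):print(nm,pt("top",*T(*p),z))
a=cv2.imread("pics/top0.png");g=a.max(axis=2)
for r in range(184,210): print(r,g[r,108:140])
E
```

```text
jug mouth z180 [663.40278936 285.75423431 180.        ]
disc LR edge z19 [596.3948242  267.49471741  19.        ] [642.89413585 224.13264087  19.        ]
turn knob 80 [571.66828436 445.11664055  80.        ]
turn knob 59 [575.43051443 452.03812287  59.        ]
bowl rim [622.21320998 150.26068056  47.        ] left [621.71212297 213.54268926  47.        ] right [622.70589444  87.96423835  47.        ]
lever knob z189 [602.17860003 456.57147331 189.        ]
tri turn (array([574.215379  , 453.75480453,  58.07370571]), np.float64(3.928267183281088))
tri lever (array([603.27820945, 456.70543799, 186.84040161]), np.float64(1.8104756255935863))
lemon [604.0911811  -46.49582312  29.        ]
lentil [497.57732693 -62.39111163  38.        ]
garlic [ 591.32362531 -134.4440298    25.        ]
184 [235 226 199 165 130 118 116 115 111 106  97  84  77  74  74  90 140 178
 156 106  78  75  74  74  75  75  75  76  76  75  76  76]
185 [235 226 199 165 130 116 114 106  97  85  79  75  74  74  75  80 112 156
 168 132  90  75  74  74  75  76  75  75  75  75  75  76]
186 [235 225 195 163 127 108  99  8
[... 2504 characters left out ...]
 102 168 214 209 199 179]
205 [235 222 187 148 124 117 116 117 116 116 114 106  91  82  80  81  80  78
  76  73  76  78  74  67  63  63  85 131 165 170 193 196]
206 [235 222 186 147 124 118 117 118 117 117 115 107  91  82  80  80  80  79
  78  75  72  70  67  64  63  63  68  86 106 136 189 216]
207 [236 223 184 144 122 117 117 117 117 117 115 107  92  83  80  81  80  79
  79  80  78  74  69  65  64  66  70  76  82 113 177 221]
208 [237 225 183 140 120 117 117 116 117 117 115 107  91  82  80  81  80  81
  81  82  81  79  76  73  71  75  76  78  79 101 161 212]
209 [237 223 180 138 120 117 118 116 117 117 115 107  91  81  81  80  81  81
  82  83  83  81  81  79  78  78  79  78  78  84 114 151]
```

```bash
cat >> h.py <<'E'
AX=np.array([662.,287.]);BOWL=np.array([622.,150.])
def W(f,r,z,a,ax=AX):  # forward, right, height with heading a (deg)
    a=np.radians(a);h=np.array([np.cos(a),np.sin(a)]);q=np.array([h[1],-h[0]])
    return np.array([*(ax+f*h+r*q),z])
E
python3 - <<'E'
from h import *
A=-151.8
t=cv2.resize(cv2.imread("pics/top0.png")[130:230,110:250],(784,560),interpolation=cv2.INTER_CUBIC);k=5.6
s=cv2.resize(cv2.imread("pics/scene0.png")[230:320,270:390],(800,600),interpolation=cv2.INTER_CUBIC);k2=20/3
def L(a,b,c):
    for im,n,o,kk in((t,"top",(110,130),k),(s,"scene",(270,230),k2)):
        p=[tuple(int(v) for v in (proj(n,W(*x,A))-o+.5)*kk) for x in(a,b)];cv2.line(im,*p,c,1)
L((0,0,34),(0,190,34),(0,0,255))
L((45,-60,130),(45,152,130),(0,255,0))
L((45,152,130),(-29.4,152,189),(255,0,0));L((-29.4,152,189),(-29.4,201,189),(255,0,0))
L((0,190,38),(0,190,80),(0,255,255))
L((71,-31,200),(71,31,200),(255,0,255))
for r in(60,80):L((45,r,20),(45,r,130),(255,255,0))
cv2.imwrite("pics/t1.png",t);cv2.imwrite("pics/s1.png",s)
z=cv2.resize(cv2.imread("pics/scene0.png")[140:260,440:560],(600,600),interpolation=cv2.INTER_CUBIC);cv2.imwrite("pics/g1.png",z)
E
```

```text
(no output)
```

View pics/t1.png

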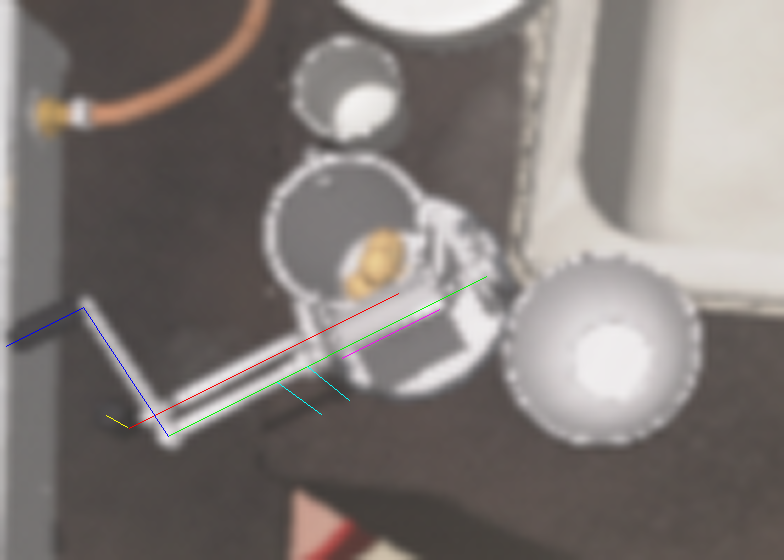

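View pics/s1.png

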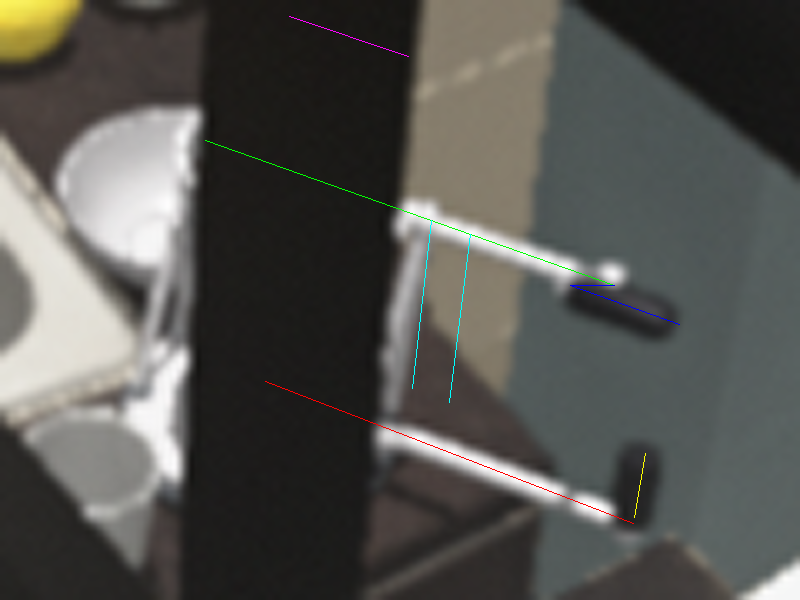

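View pics/g1.png

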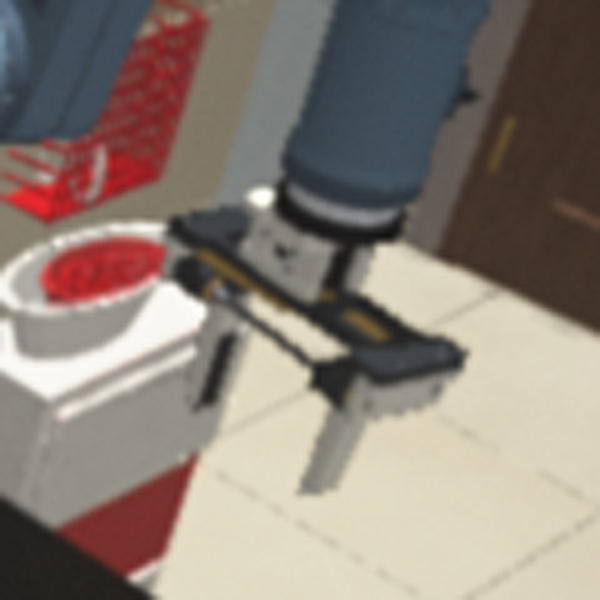

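The top view shows the turning bar and axle running to lower-left, the lever knob at about (40,325) and the turn knob at about (115,418). My line model from the two-view fit agrees to a few mm. In the gripper view the wide crossbar sits above two fingers. The lever knob overhangs the turn knob, so the gripper body can't get in behind the knob there. I'll check pushing the bar with an outer finger, inside the gap between upright and lever.

```bash
python3 - <<'E'
from h import *
print("stove edge z0/z80:",pt("top",120.8,200,0),pt("top",112.5,200,80), "cup",pt("top",172,146,60))
def draw(A,f,r,name):
    t=cv2.resize(cv2.imread("pics/top0.png")[90:260,70:290],(792,612),interpolation=cv2.INTER_CUBIC)[:600];k=3.6
    def poly(P,c):
        p=np.array([(proj("top",W(*x,A))-(70,90)+.5)*k for x in P]).astype(np.int32);cv2.polylines(t,[p],True,c,1)
    for y in(46.5,-64):
        poly([(f+y,r-7.5,18),(f+y+17.5,r-7.5,18),(f+y+17.5,r+7.5,18),(f+y,r+7.5,18)],(0,0,255))
    poly([(f-94,r-37.5,102),(f+94,r-37.5,102),(f+94,r+37.5,102),(f-94,r+37.5,102)],(0,255,0))
    poly([(-29.4,154,189),(-29.4,201,189)],(255,0,0));poly([(45,55,130),(45,152,130),(-29,152,189)],(255,0,0));poly([(0,0,34),(0,190,34)],(255,255,0))
    poly([(66*np.cos(a),66*np.sin(a),19) for a in np.linspace(0,6.2,40)],(255,0,255))
    c=W(f,r,18,A);print(name,c,np.hypot(c[0],c[1]));cv2.imwrite(f"pics/{name}.png",t)
draw(-151.8,-78,106,"f1");draw(-106.8,-69,106,"f2")
E
```

```text
stove edge z0/z80: [ 6.00134804e+02  5.10052195e+02 -2.27373675e-13] [584.88461223 510.62619692  80.        ] cup [787.8180113  318.26283598  60.        ]
f1 [680.65128818 417.27712558  18.        ] 798.3773391317123
f2 [580.46732725 383.69241581  18.        ] 695.8176398687827
```

View pics/f1.png

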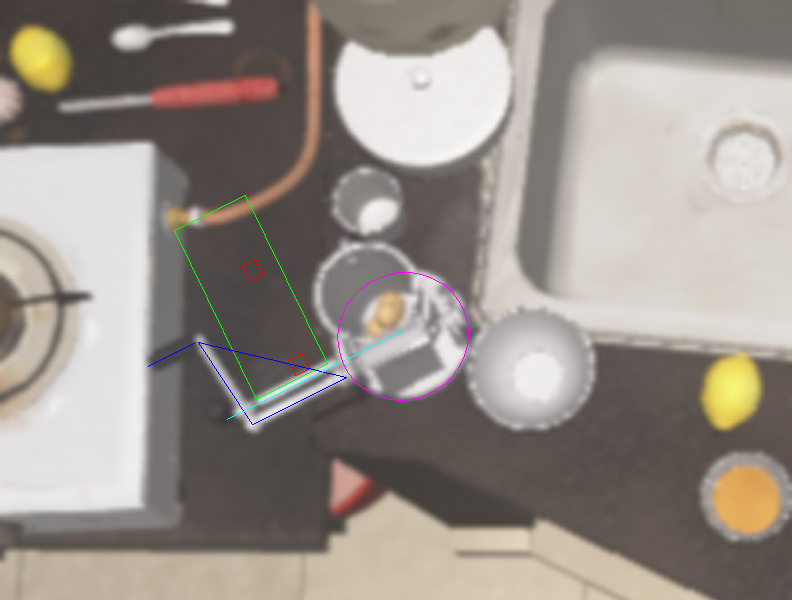

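View pics/f2.png

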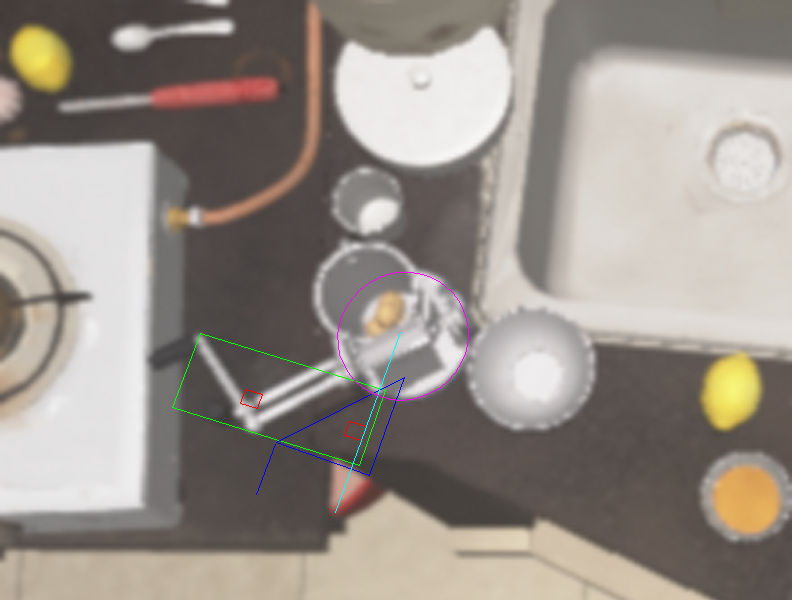

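In plan the gripper body (green) fits between upright and lever, with the front finger (red) just behind the bar. The rear finger is off the stove, whose edge is at y≈510 and about 80 high. I'll start moving.

Call:
drive_tool([
  [9.3, -0.3, 0, 0, 6],
  [9.3, -0.3, 0, 0, 6],
  [9.3, -0.3, 0, 0, 6],
  [9.3, -0.3, 0, 0, 6],
  [9.3, -0.3, 0, 0, 6],
  [9.3, -0.3, 0, 0, 6],
  [9.3, -0.3, 0, 0, 6],
  [9.3, -0.3, 0, 0, 6.2],
], newtons=60)

```text
time_s: 0.77
ee_pos: [129.4, 534.2, 242.3]
tcp_rot: [[-0.001, 0.884, 0.468], [-0.001, 0.468, -0.884], [-1.0, -0.001, 0.001]]
wrist_force: [-0.2, -0.2, -0.7]
finger_gap: 1.002
```

Call:
drive_tool([
  [9.3, -0.1, 2.7, 2.3, 0],
  [9.3, -0.1, 2.7, 2.3, 0],
  [9.3, 0, 2.7, 2.3, 0],
  [9.3, 0, 2.7, 2.3, 0],
  [9.3, 0, 2.7, 2.3, 0],
  [9.3, 0, 2.7, 2.3, 0],
  [9.3, 0, 2.7, 2.3, 0],
  [9.3, 0, 2.7, 2.3, 0],
])

```text
time_s: 1.43
ee_pos: [408.2, 473.5, 244.1]
tcp_rot: [[-0.001, 0.882, 0.472], [-0.001, 0.472, -0.882], [-1.0, -0.001, 0.0]]
wrist_force: [0.3, 1.0, 0.1]
finger_gap: 0.997
```

```bash
cat >> h.py <<'E'
def tool(s=None):
    s=s or manip.sense();R=s['tcp_rot'];return s,R,np.degrees(np.arctan2(R[1,1],R[0,1]))
def to(target,psi):
    s,R,p=tool();d=np.array(target)-s['ee_pos']
    print("t",round(s['time_s'],2),"pos",s['ee_pos'].round(1),"psi",round(p,2),"F",s['wrist_force'].round(1),"tool delta mm",(R.T@d).round(1),"turn",round(p-psi,2),"gap",round(s['finger_gap'],3))
E
python3 -c "
from h import *
to(W(-78,106,236,-151.8),28.2)"
```

```text
t 1.43 pos [408.2 473.5 244.1] psi 28.17 F [0.3 1.  0.1] tool delta mm [  7.9 213.6 178.2] turn -0.03 gap 0.997
```

Call:
drive_tool([
  [9.3, 0, 2.6, 2.2, 0],
  [9.3, 0, 2.6, 2.2, 0],
  [9.3, 0, 2.6, 2.2, 0],
  [9.3, 0, 2.6, 2.2, 0],
  [9.3, 0, 2.6, 2.2, 0],
  [9.3, 0, 2.6, 2.2, 0],
  [9.3, 0, 2.6, 2.2, 0],
  [9.3, 0, 2.6, 2.2, 0],
])

```text
time_s: 2.1
ee_pos: [674.5, 416.7, 243.8]
tcp_rot: [[-0.001, 0.882, 0.472], [-0.0, 0.472, -0.882], [-1.0, -0.001, -0.0]]
wrist_force: [0.3, 1.1, -0.3]
finger_gap: 0.997
```

Call:
drive_tool([
  [9.3, 0, 0, 0, 0],
  [9.3, 0, 0, 0, 0],
  [9.3, 0, 0, 0, 0],
  [9.3, 0, 0, 0, 0],
  [9.3, 0, 0, 0, 0],
  [9.3, 0, 0, 0, 0],
  [9.3, 0, 0, 0, 0],
  [9.3, 0, 0, 0, 0],
])

```text
time_s: 2.77
ee_pos: [672.7, 417.9, 245.4]
tcp_rot: [[0.001, 0.881, 0.473], [0.0, 0.473, -0.881], [-1.0, 0.001, 0.0]]
wrist_force: [0.4, 0.1, 0.1]
finger_gap: 1.0
```

```bash
python3 -c "
from h import *
to(W(-78,106,22,-151.8),28.2)
a=vision.snapshot('top')[:,:,::-1][90:260,70:290];b=vision.snapshot('scene')[:,:,::-1][150:330,240:440]
cv2.imwrite('pics/t2.png',cv2.resize(a,(792,600)));cv2.imwrite('pics/s2.png',cv2.resize(b,(660,594)))"
```

```text
t 2.77 pos [672.7 417.9 245.4] psi 28.22 F [0.4 0.1 0.1] tool delta mm [223.4   6.5   4.3] turn 0.02 gap 1.0
```

View pics/t2.png

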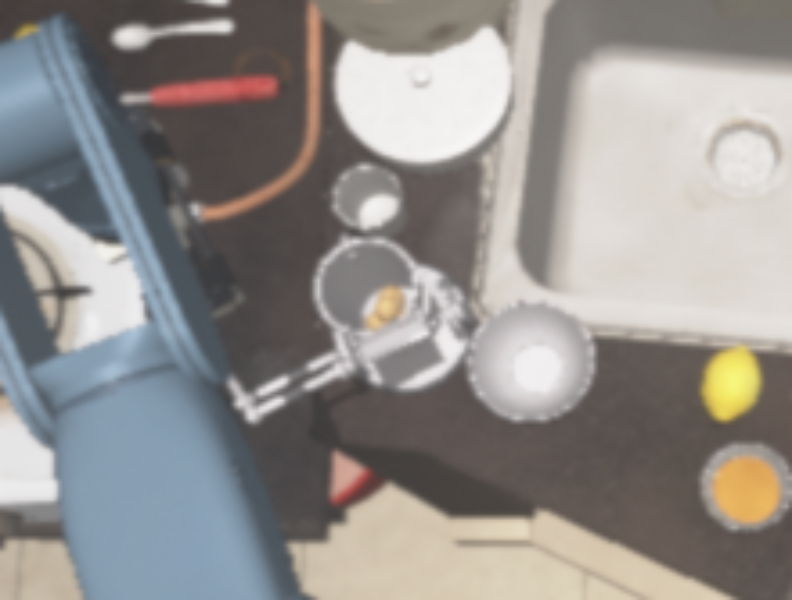

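View pics/s2.png

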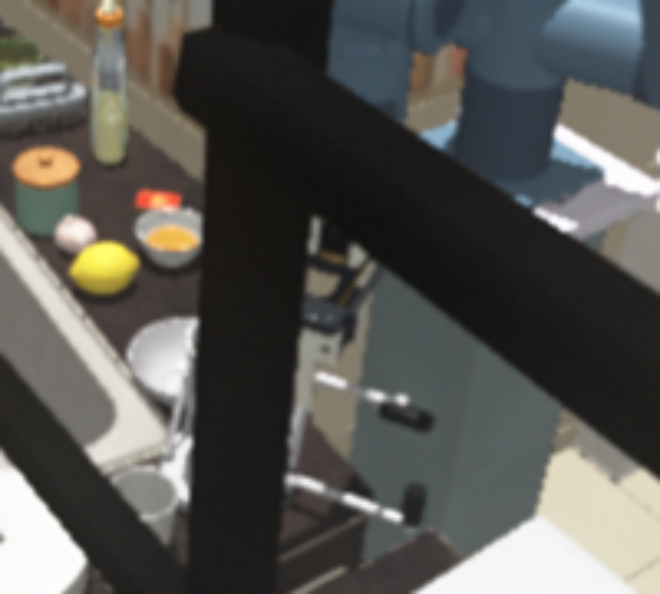

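Arm at the hover point, pose within 7 mm. The pictures show the stand unmoved and the handle at (240,410). I'll correct the offset and go down in stages, checking the force.

Call:
drive_tool([
  [9.3, 0, 0.3, 0.2, 0],
  [9.3, 0, 0.3, 0.2, 0],
  [9.3, 2, 0, 0, 0],
  [9.3, 2, 0, 0, 0],
  [9.3, 2, 0, 0, 0],
  [9.3, 2, 0, 0, 0],
  [9.3, 2, 0, 0, 0],
  [9.3, 2, 0, 0, 0],
])

```text
time_s: 3.53
ee_pos: [680.9, 416.4, 123.5]
tcp_rot: [[0.0, 0.882, 0.472], [-0.0, 0.472, -0.882], [-1.0, 0.0, 0.0]]
wrist_force: [0.2, 1.1, -0.2]
finger_gap: 1.002
```

```bash
python3 -c "
from h import *
to(W(-78,106,22,-151.8),28.2)"
```

```text
t 3.53 pos [680.9 416.4 123.5] psi 28.16 F [ 0.2  1.1 -0.2] tool delta mm [101.5   0.2  -0.9] turn -0.04 gap 1.002
```

Call:
drive_tool([
  [9.3, 1, 0, 0, 0],
  [9.3, 1, 0, 0, 0],
  [9.3, 1, 0, 0, 0],
  [9.3, 1, 0, 0, 0],
  [9.3, 1, 0, 0, 0],
  [9.3, 1, 0, 0, 0],
  [9.3, 1, 0, 0, 0],
  [9.3, 0, 0, 0, 0],
])

```text
time_s: 4.2
ee_pos: [679.1, 416.1, 51.5]
tcp_rot: [[-0.004, 0.882, 0.472], [-0.002, 0.472, -0.882], [-1.0, -0.004, -0.0]]
wrist_force: [-0.5, -0.1, -0.5]
finger_gap: 1.0
```

```bash
python3 -c "
from h import *
to(W(-78,106,22,-151.8),28.2)
a=vision.snapshot('top')[:,:,::-1][90:260,70:290];b=vision.snapshot('scene')[:,:,::-1][210:330,260:400]
cv2.imwrite('pics/t3.png',cv2.resize(a,(776,600)));cv2.imwrite('pics/s3.png',cv2.resize(b,(700,600)))"
```

```text
t 4.2 pos [679.1 416.1  51.5] psi 28.17 F [-0.5 -0.1 -0.5] tool delta mm [29.5  2.1 -0.3] turn -0.03 gap 1.0
```

View pics/t3.png

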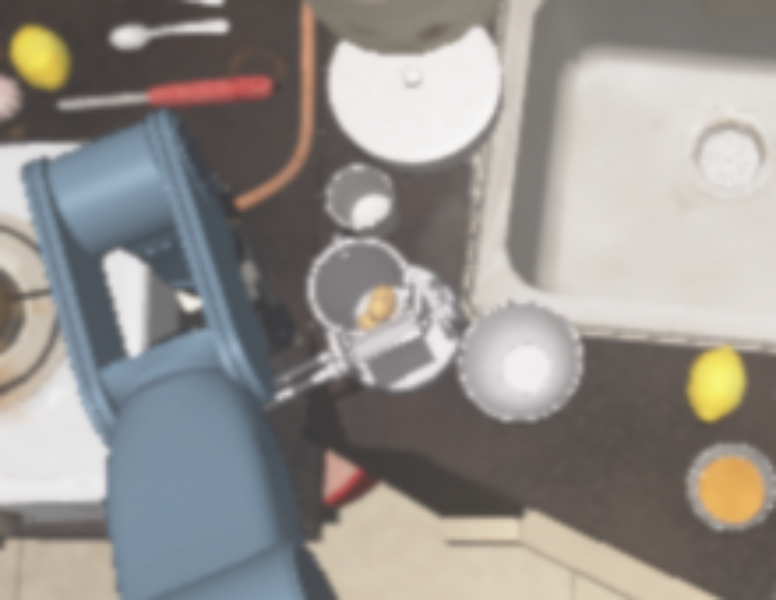

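View pics/s3.png

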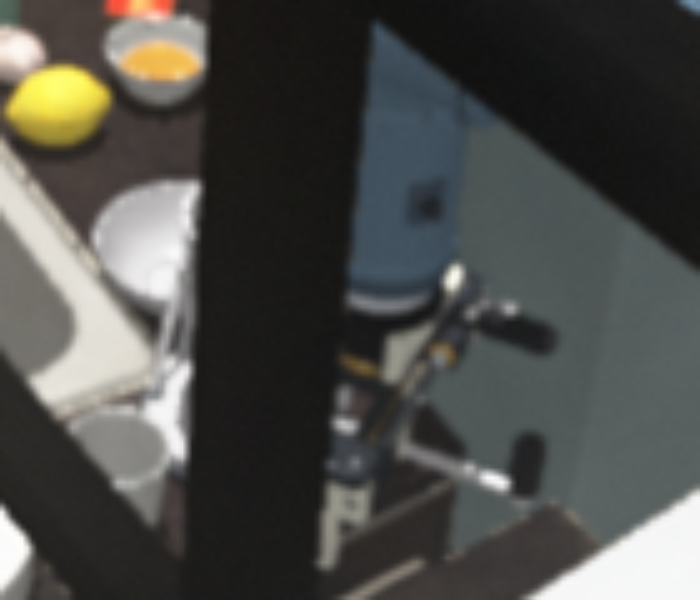

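No contact so far: the body sits between upright and lever, and both knobs are visible and undisturbed at (520,330) and (525,465). I'll lower the last 30 mm and close the gap to the bar.

Call:
drive_tool([
  [9.3, 0.6, 0, 0, 0],
  [9.3, 0.6, 0, 0, 0],
  [9.3, 0.6, 0, 0, 0],
  [9.3, 0.6, 0, 0, 0],
  [9.3, 0.5, 0, 0, 0],
  [9.3, 0, 0, 0, 0],
  [9.3, 0, -0.2, 0, 0],
  [9.3, 0, -0.2, 0, 0],
])

```text
time_s: 4.97
ee_pos: [677.0, 414.8, 25.7]
tcp_rot: [[0.0, 0.882, 0.472], [0.0, 0.472, -0.882], [-1.0, 0.0, 0.0]]
wrist_force: [0.3, 0.1, 0.2]
finger_gap: 0.996
```

Call:
drive_tool([
  [9.3, 0, -0.1, 0, 0],
  [9.3, 0, -0.1, 0, 0],
  [9.3, 0, -0.1, 0, 0],
  [9.3, 0, -0.1, 0, 0],
  [9.3, 0, -0.1, 0, 0],
  [9.3, 0, 0, 0, 0],
  [9.3, 0, 0, 0, 0],
  [9.3, 0, 0, 0, 0],
])

```text
time_s: 5.63
ee_pos: [672.6, 412.5, 25.7]
tcp_rot: [[0.0, 0.882, 0.472], [0.0, 0.472, -0.882], [-1.0, 0.0, 0.0]]
wrist_force: [0.5, -0.7, -0.0]
finger_gap: 1.003
```

```bash
python3 -c "
from h import *
to(W(-68.5,106,22,-151.8),28.2)"
```

```text
t 5.63 pos [672.6 412.5  25.7] psi 28.17 F [ 0.5 -0.7 -0. ] tool delta mm [ 3.7 -0.1 -0.4] turn -0.03 gap 1.003
```

Call:
drive_tool([
  [9.3, 0, -0.15, 0, 0],
  [9.3, 0, -0.15, 0, 0],
  [9.3, 0, -0.28, -0.18, -1.5],
  [9.3, 0, -0.28, -0.18, -1.5],
  [9.3, 0, -0.28, -0.18, -1.5],
  [9.3, 0, -0.28, -0.18, -1.5],
  [9.3, 0, 0, 0, 0],
  [9.3, 0, 0, 0, 0],
])

```text
time_s: 6.3
ee_pos: [660.5, 413.5, 28.0]
tcp_rot: [[0.01, 0.827, 0.563], [0.005, 0.563, -0.827], [-1.0, 0.01, 0.002]]
wrist_force: [8.4, 3.9, 0.9]
finger_gap: 0.994
```

```bash
python3 -c "
from h import *
s,R,p=tool();print(p);to(W(-68.5,106,24,p-180),p)
a=vision.snapshot('top')[:,:,::-1][90:260,70:290]
cv2.imwrite('pics/t4.png',cv2.resize(a,(776,600)))"
```

```text
34.23825636194216
t 6.3 pos [660.5 413.5  28. ] psi 34.24 F [8.4 3.9 0.9] tool delta mm [ 4.  -1.5 -0.6] turn 0.0 gap 0.994
```

View pics/t4.png

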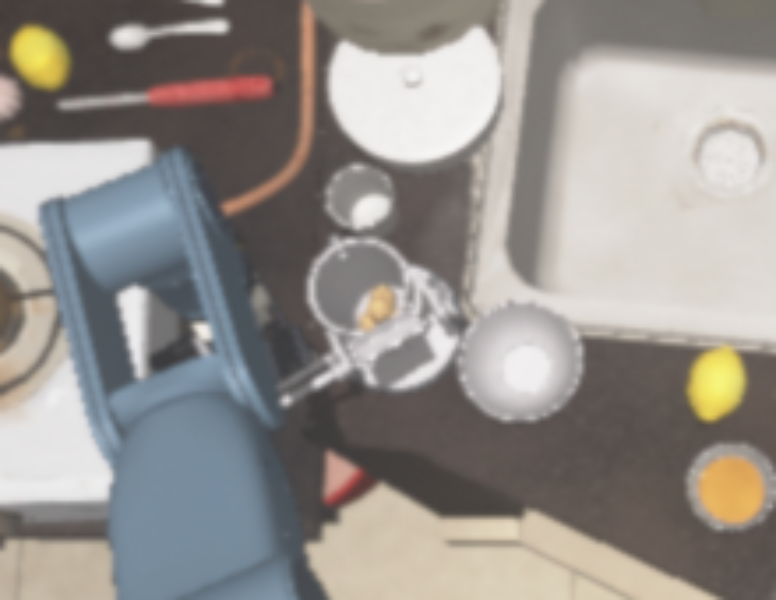

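Contact with the bar at about 9 N, as expected, and the stand starts turning. I'll continue the arc and lower slightly.

Call:
drive_tool([
  [9.3, 0.1, -0.28, -0.18, -1.5],
  [9.3, 0.1, -0.28, -0.18, -1.5],
  [9.3, 0.1, -0.28, -0.18, -1.5],
  [9.3, 0.1, -0.28, -0.18, -1.5],
  [9.3, 0, -0.28, -0.18, -1.5],
  [9.3, 0, -0.28, -0.18, -1.5],
  [9.3, 0, -0.28, -0.18, -1.5],
  [9.3, 0, -0.28, -0.18, -1.5],
])

```text
time_s: 7.02
ee_pos: [636.4, 412.2, 27.8]
tcp_rot: [[0.016, 0.691, 0.723], [0.008, 0.723, -0.691], [-1.0, 0.017, 0.006]]
wrist_force: [8.7, 8.0, 12.1]
finger_gap: 1.001
```

```bash
python3 -c "
from h import *
s,R,p=tool();print(p,R[2].round(3));to(W(-68.5,106,24,p-180),p)
a=vision.snapshot('top')[:,:,::-1][90:260,70:290];b=vision.snapshot('scene')[:,:,::-1][210:330,260:400]
cv2.imwrite('pics/t5.png',cv2.resize(a,(776,600)));cv2.imwrite('pics/s5.png',cv2.resize(b,(700,600)))"
```

```text
46.31180190821915 [-1.     0.017  0.006]
t 7.02 pos [636.4 412.2  27.8] psi 46.31 F [ 8.7  8.  12.1] tool delta mm [ 3.7 -4.4 -1. ] turn 0.0 gap 1.001
```

View pics/t5.png

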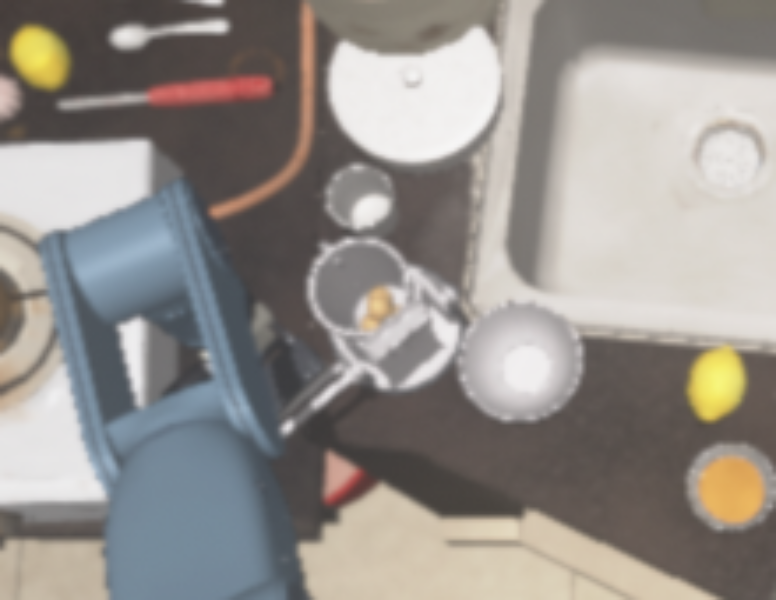

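View pics/s5.png

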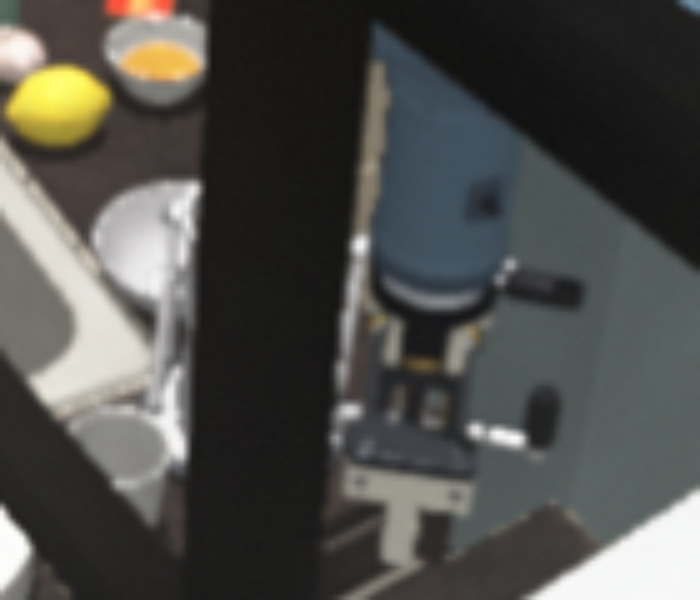

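The stand is turning; the bar and spout have rotated clockwise→toward the bowl, with both knobs following. Vertical force of 12 N appeared when I lowered, most likely static friction on the bar. I'll undo that lowering and carry on.

Call:
drive_tool([
  [9.3, -0.2, -0.28, -0.18, -1.5],
  [9.3, -0.2, -0.28, -0.18, -1.5],
  [9.3, -0.1, -0.28, -0.18, -1.5],
  [9.3, 0, -0.28, -0.18, -1.5],
  [9.3, 0, -0.28, -0.18, -1.5],
  [9.3, 0, -0.28, -0.18, -1.5],
  [9.3, 0, 0, 0, 0],
  [9.3, 0, 0, 0, 0],
])

```text
time_s: 7.78
ee_pos: [615.4, 405.7, 30.3]
tcp_rot: [[0.011, 0.57, 0.822], [0.007, 0.822, -0.57], [-1.0, 0.012, 0.005]]
wrist_force: [6.5, 6.7, 5.2]
finger_gap: 0.994
```

```bash
python3 -c "
from h import *
s,R,p=tool();print(p,R[2].round(3));to(W(-68.5,106,24,p-180),p)
a=vision.snapshot('top')[:,:,::-1][130:240,110:260]
cv2.imwrite('pics/t6.png',cv2.resize(a,(800,587),interpolation=cv2.INTER_CUBIC))"
```

```text
55.256535339968906 [-1.     0.012  0.005]
t 7.78 pos [615.4 405.7  30.3] psi 55.26 F [6.5 6.7 5.2] tool delta mm [ 6.3 -2.5 -0.1] turn 0.0 gap 0.994
```

View pics/t6.png

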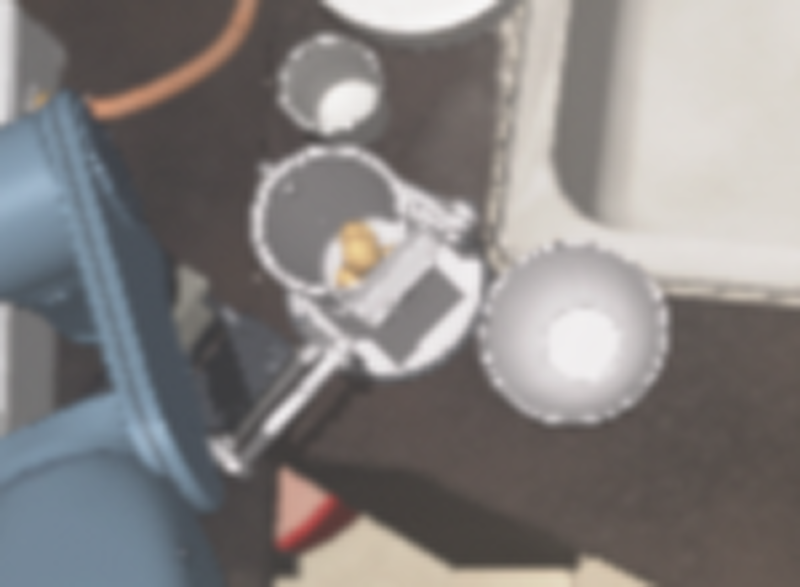

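The stand is about two thirds of the way. The spout quad at (415,315) is now turned toward the bowl at (575,335).

Call:
drive_tool([
  [9.3, 0.05, -0.28, -0.18, -1.5],
  [9.3, 0.05, -0.28, -0.18, -1.5],
  [9.3, 0.05, -0.28, -0.18, -1.5],
  [9.3, 0.05, -0.28, -0.18, -1.5],
  [9.3, 0, -0.28, -0.18, -1.5],
  [9.3, 0, -0.28, -0.18, -1.5],
  [9.3, 0, -0.28, -0.18, -1.5],
  [9.3, 0, -0.28, -0.18, -1.5],
])

```text
time_s: 8.5
ee_pos: [592.4, 394.9, 30.2]
tcp_rot: [[0.013, 0.385, 0.923], [0.009, 0.923, -0.386], [-1.0, 0.014, 0.009]]
wrist_force: [4.1, 10.8, 12.2]
finger_gap: 0.997
```

```bash
python3 -c "
from h import *
s,R,p=tool();print(p,R[2].round(3));to(W(-68.5,106,24,p-180),p)
a=vision.snapshot('top')[:,:,::-1][130:240,110:260]
cv2.imwrite('pics/t7.png',cv2.resize(a,(800,587),interpolation=cv2.INTER_CUBIC))"
```

```text
67.3270000532678 [-1.     0.014  0.009]
t 8.5 pos [592.4 394.9  30.2] psi 67.33 F [ 4.1 10.8 12.2] tool delta mm [ 6.1 -4.3 -0.3] turn 0.0 gap 0.997
```

View pics/t7.png

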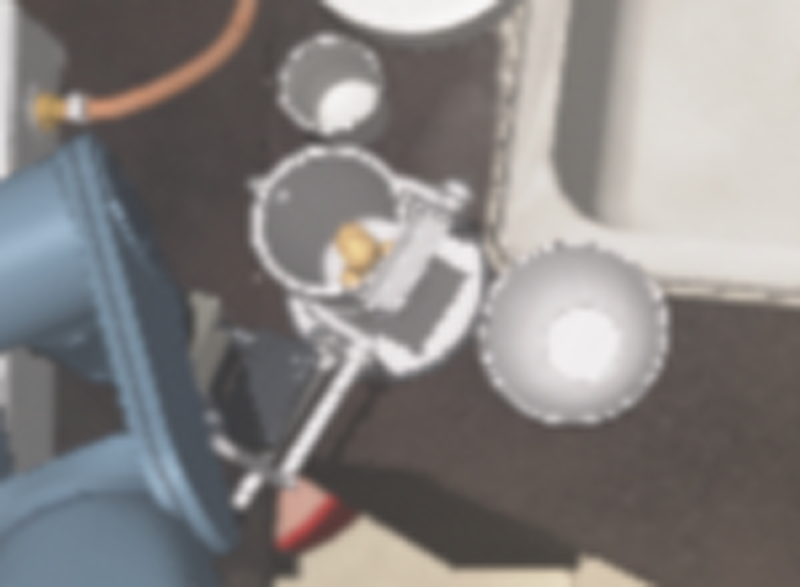

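```bash
python3 -c "
from h import *
for A in range(-122,-100,3): print(A, ((proj('top',W(45,155,130,A))-(110,130)+.5)*5.333).round(), ((proj('top',W(0,165,34,A))-(110,130)+.5)*5.333).round(),((proj('top',W(71,0,200,A))-(110,130)+.5)*5.333).round())
print(pt('top',110+575/5.333-.5,130+333/5.333-.5,47))
"
```

```text
-122 [266. 486.] [239. 483.] [418. 279.]
-119 [278. 489.] [249. 490.] [421. 273.]
-116 [292. 492.] [261. 496.] [425. 268.]
-113 [305. 494.] [272. 501.] [427. 263.]
-110 [318. 495.] [284. 506.] [430. 257.]
-107 [332. 496.] [296. 510.] [432. 252.]
-104 [345. 496.] [308. 514.] [434. 246.]
-101 [359. 495.] [321. 517.] [435. 240.]
[623.22082023 151.92476451  47.        ]
```

Call:
drive_tool([
  [9.3, -0.1, -0.28, -0.18, -1.5],
  [9.3, -0.1, -0.28, -0.18, -1.5],
  [9.3, 0, -0.28, -0.18, -1.5],
  [9.3, 0, -0.28, -0.18, -1.5],
  [9.3, 0, -0.28, -0.18, -1.5],
  [9.3, 0, -0.28, -0.18, -1.5],
  [9.3, 0, 0, 0, 0],
  [9.3, 0, 0, 0, 0],
])

```text
time_s: 9.22
ee_pos: [575.6, 381.5, 30.2]
tcp_rot: [[0.01, 0.238, 0.971], [0.007, 0.971, -0.238], [-1.0, 0.009, 0.008]]
wrist_force: [4.1, 7.8, 7.3]
finger_gap: 0.996
```

```bash
python3 -c "
from h import *
s,R,p=tool();print(p,R[2].round(3));to(W(-68.5,106,24,p-180),p)
a=vision.snapshot('top')[:,:,::-1][130:240,110:260]
cv2.imwrite('pics/t8.png',cv2.resize(a,(800,587),interpolation=cv2.INTER_CUBIC))"
```

```text
76.25947330459182 [-1.     0.009  0.008]
t 9.22 pos [575.6 381.5  30.2] psi 76.26 F [4.1 7.8 7.3] tool delta mm [ 6.2 -2.9  0.3] turn 0.0 gap 0.996
```

View pics/t8.png

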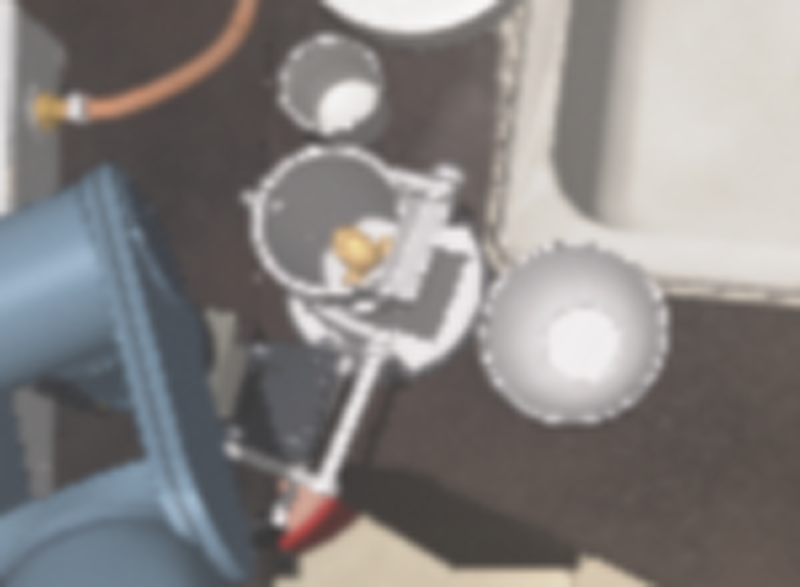

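By the lever joint at (322,480) the heading is about -109°; by the finger pose and the spout edge it is about -105°. The bowl is at -106°. I'll back off straight and lift out of the gap.

Call:
drive_tool([
  [9.3, -0.1, 0.2, 0, 0],
  [9.3, 0, 0.3, 0, 0],
  [9.3, 0, 0.4, 0, 0],
  [9.3, 0, 0.4, 0, 0],
  [9.3, 0, 0.4, 0, 0],
  [9.3, 0, 0, 0, 0],
  [9.3, 0, 0, 0, 0],
  [9.3, 0, 0, 0, 0],
])

```text
time_s: 9.93
ee_pos: [575.4, 394.3, 26.9]
tcp_rot: [[-0.001, 0.239, 0.971], [-0.001, 0.971, -0.239], [-1.0, -0.001, -0.001]]
wrist_force: [0.5, 0.4, 1.0]
finger_gap: 0.998
```

Call:
drive_tool([
  [9.3, -0.7, 0, 0, 0],
  [9.3, -0.7, 0, 0, 0],
  [9.3, -0.7, 0, 0, 0],
  [9.3, -0.7, 0, 0, 0],
  [9.3, -0.7, 0, 0, 0],
  [9.3, -0.7, 0, 0, 0],
  [9.3, -0.7, 0, 0, 0],
  [9.3, -0.7, 0, 0, 0],
])

```text
time_s: 10.6
ee_pos: [577.3, 393.2, 84.0]
tcp_rot: [[0.002, 0.239, 0.971], [-0.001, 0.971, -0.239], [-1.0, -0.001, 0.002]]
wrist_force: [6.7, -4.0, -5.6]
finger_gap: 1.002
```

```bash
python3 -c "
from h import *
to(W(-84,106,240,-106.5),73.5)
b=vision.snapshot('scene')[:,:,::-1][200:340,250:410]
cv2.imwrite('pics/s9.png',cv2.resize(b,(686,600)))"
```

```text
t 10.6 pos [577.3 393.2  84. ] psi 76.18 F [ 6.7 -4.  -5.6] tool delta mm [-155.9    5.8    6.1] turn 2.68 gap 1.002
```

View pics/s9.png

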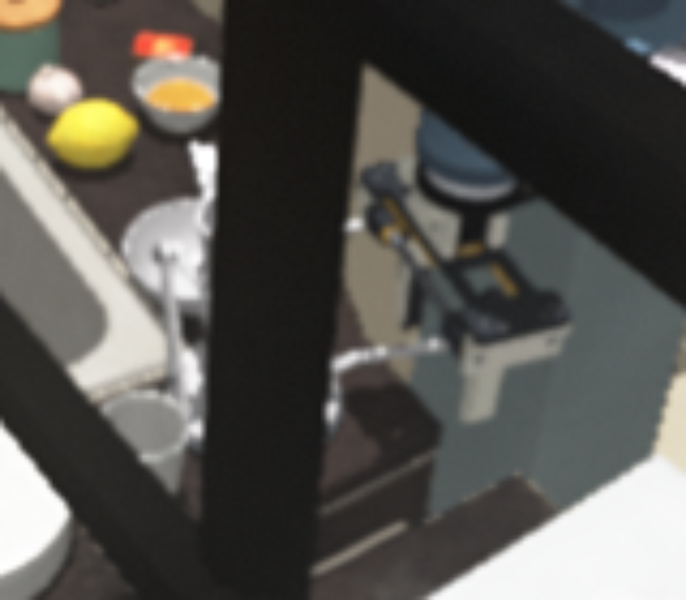

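A reaction of about 9 N: rising, the body's outer edge touched the lever. It stands about 6 mm too far out and is 2.7° off. I'll ease back down, recentre, then lift.

Call:
drive_tool([
  [9.3, 0.3, 0, 0, 0],
  [9.3, 0.4, 0, 0, 0],
  [9.3, 0.4, 0, 0, 0],
  [9.3, 0.4, 0, 0, 0],
  [9.3, 0.4, 0, 0, 0],
  [9.3, 0.4, 0, 0, 0],
  [9.3, 0.4, 0, 0, 0],
  [9.3, 0, 0, 0, 0],
])

```text
time_s: 11.32
ee_pos: [575.2, 394.2, 55.4]
tcp_rot: [[-0.002, 0.239, 0.971], [-0.001, 0.971, -0.239], [-1.0, -0.001, -0.002]]
wrist_force: [2.2, -0.6, -1.0]
finger_gap: 1.001
```

Call:
drive_tool([
  [9.3, 0, 0.1, 0.2, 0.5],
  [9.3, 0, 0.1, 0.2, 0.5],
  [9.3, 0, 0.1, 0.2, 0.5],
  [9.3, 0, 0.1, 0.2, 0.5],
  [9.3, 0, 0, 0, 0.5],
  [9.3, 0, 0, 0, 0],
  [9.3, 0, 0, 0, 0],
  [9.3, 0, 0, 0, 0],
])

```text
time_s: 11.98
ee_pos: [584.6, 396.3, 56.7]
tcp_rot: [[-0.0, 0.281, 0.96], [-0.0, 0.96, -0.281], [-1.0, -0.0, -0.0]]
wrist_force: [-0.5, 0.0, -0.1]
finger_gap: 0.999
```

```bash
python3 -c "
from h import *
to(W(-84,106,240,-106.5),73.5)
a=vision.snapshot('top')[:,:,::-1][130:240,110:260]
cv2.imwrite('pics/t9.png',cv2.resize(a,(800,587),interpolation=cv2.INTER_CUBIC))"
```

```text
t 11.98 pos [584.6 396.3  56.7] psi 73.68 F [-0.5  0.  -0.1] tool delta mm [-183.3    1.2   -0.8] turn 0.18 gap 0.999
```

View pics/t9.png

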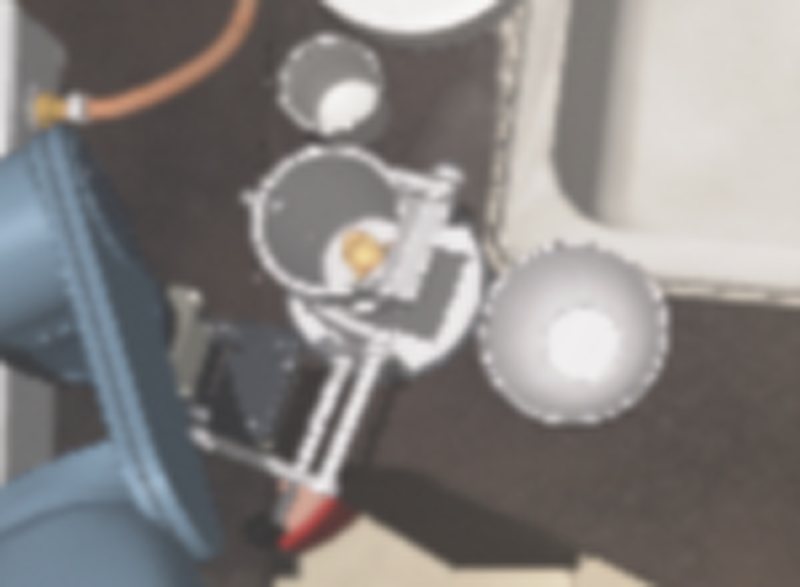

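The jug is upright again (lever line (200,430)–(320,485)), and the stand kept its heading. To lift clear I'll slide straight back behind the lever first, fingers narrowed to stay off the stove.

Call:
drive_tool([
  [4, 0, 0, 0.1, 0],
  [4, 0, 0, 0.1, 0],
  [4, 0, 0, 0.1, 0],
  [4, 0, 0.8, 0, 0],
  [4, 0, 1.2, 0, 0],
  [4, 0, 1.2, 0, 0],
  [4, 0, 1.2, 0, 0],
  [4, 0, 1.2, 0, 0],
])

```text
time_s: 12.7
ee_pos: [603.6, 450.2, 56.7]
tcp_rot: [[0.0, 0.281, 0.96], [0.0, 0.96, -0.281], [-1.0, 0.0, 0.0]]
wrist_force: [1.1, -0.4, -0.5]
finger_gap: 0.477
```

Call:
drive_tool([
  [4, 0, 0.2, 0, 0],
  [4, -0.7, 0, 0, 0],
  [4, -1, 0, 0, 0],
  [4, -1, 0, 0, 0],
  [4, -1, 0, 0, 0],
  [4, -1, 0, 0, 0],
  [4, -1, 0, 0, 0],
  [4, -1, 0, 0, 0],
])

```text
time_s: 13.37
ee_pos: [604.1, 450.9, 125.4]
tcp_rot: [[0.001, 0.281, 0.96], [0.0, 0.96, -0.281], [-1.0, 0.001, 0.001]]
wrist_force: [0.0, 0.1, -1.1]
finger_gap: 0.43
```

```bash
python3 -c "
from h import *
to(W(-140,106,240,-106.5),73.5)
a=vision.snapshot('top')[:,:,::-1][130:240,110:260]
cv2.imwrite('pics/t10.png',cv2.resize(a,(800,587),interpolation=cv2.INTER_CUBIC))"
```

```text
t 13.37 pos [604.1 450.9 125.4] psi 73.66 F [ 0.   0.1 -1.1] tool delta mm [-114.6   -0.6   -3.9] turn 0.16 gap 0.43
```

View pics/t10.png

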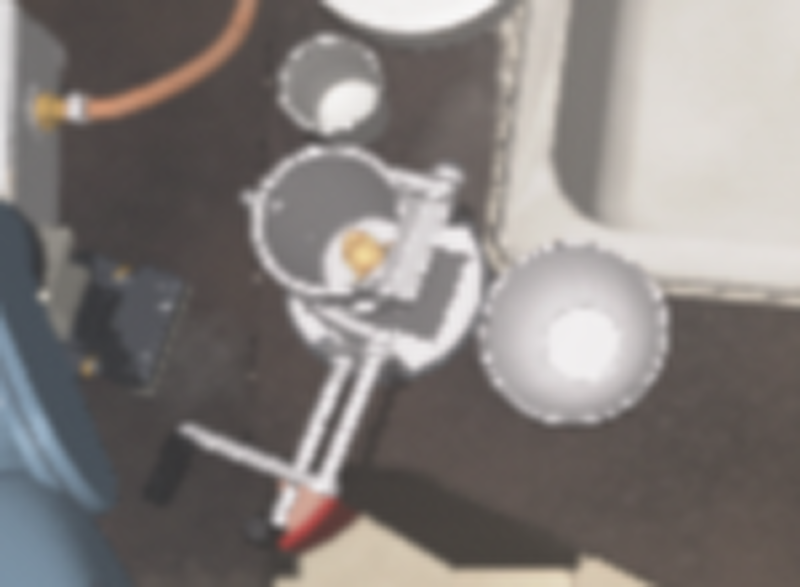

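Clear view: lever knob at (165,468), turn knob at (263,530), bowl centre at (575,333). Now measuring the heading.

```bash
python3 -c "
from h import *
Z=lambda x,y:(110+x/5.333-.5,130+y/5.336-.5)
k=pt('top',*Z(263,530),72)[:2]-AX;print('turn',k,np.hypot(*k),np.degrees(np.arctan2(k[1],k[0]))+90-360)
l=pt('top',*Z(165,468),189);print(l)
for A in(-104,-106,-108,-110):print(A,W(-29.4,178,189,A),((proj('top',W(-29.4,178,189,A))-(110,130)+.5)*5.333).round(),((proj('top',W(0,190,72,A))-(110,130)+.5)*5.333).round(),((proj('top',W(45,152,130,A))-(110,130)+.5)*5.333).round())
b=pt('top',*Z(575,333),47)[:2]-AX;print(np.hypot(*b),np.degrees(np.arctan2(b[1],b[0])))
"
```

```text
turn [-175.65968128   59.48774159] 185.45920043426895 -108.70884325278004
[508.9335862  376.47366776 189.        ]
-104 [496.39986445 358.58879177 189.        ] [193. 489.] [283. 543.] [347. 491.]
-106 [498.99915638 364.3245432  189.        ] [184. 484.] [273. 540.] [338. 492.]
-108 [501.79703973 369.96608658 189.        ] [175. 480.] [264. 537.] [329. 491.]
-110 [504.79010571 375.50654856 189.        ] [166. 475.] [254. 534.] [320. 491.]
140.49266861625765 -105.96884454357382
```

```bash
python3 -c "
from h import *
b=vision.snapshot('scene')[:,:,::-1][200:320,280:420]
cv2.imwrite('pics/s11.png',cv2.resize(b,(700,600),interpolation=cv2.INTER_CUBIC))
a=vision.snapshot('top')[:,:,::-1][200:240,125:185]
cv2.imwrite('pics/t11.png',cv2.resize(a,(780,520),interpolation=cv2.INTER_CUBIC))"
```

```text
(no output)
```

View pics/s11.png

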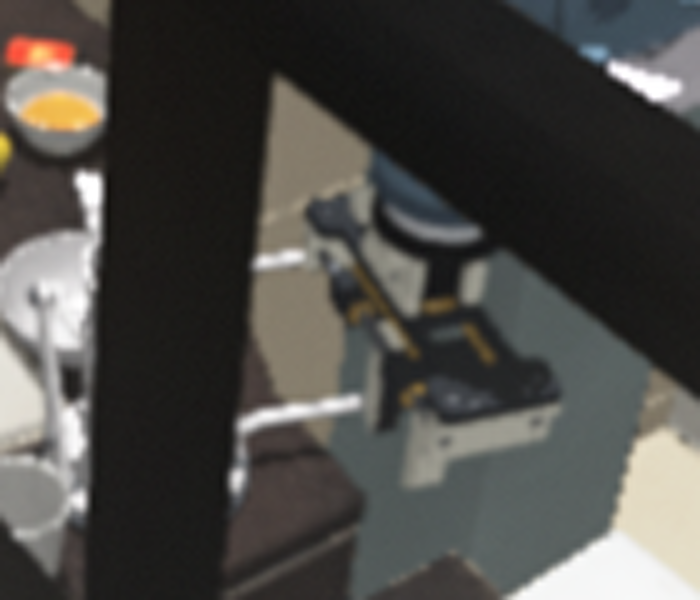

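View pics/t11.png

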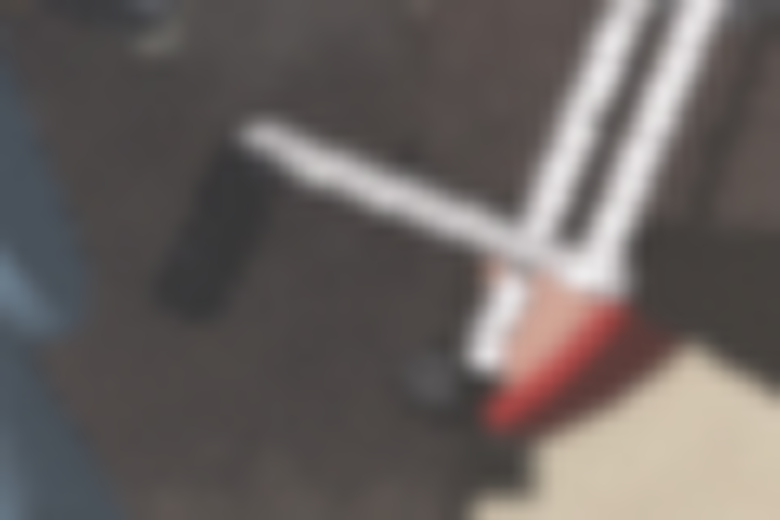

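```bash
python3 -c "
from h import *
Z=lambda x,y:(125+x/13-.5,200+y/13-.5)
for n,p,z in(('knob mid',(213,232),189),('inner',(245,150),189),('outer',(183,310),189),('turn',(430,380),75),('lev top',(258,132),189),('axle end',(595,285),130)):print(n,pt('top',*Z(*p),z))
P=lambda x,y,z:pt('top',*Z(x,y),z)[:2]
for a,b in (((245,150,189),(183,310,189)),((625,20,130),(555,240,130)),((695,20,34),(600,250,34)),((695,20,130),(600,250,130)),((625,20,34),(500,340,34)),):
  d=P(*b)-P(*a);print(np.degrees(np.arctan2(d[1],d[0]))+90-360)
d=P(258,132,189)-P(595,285,130);print('lev',np.degrees(np.arctan2(d[1],d[0]))-180)
"
```

```text
knob mid [508.49044775 375.0173794  189.        ]
inner [529.07305903 368.33397687 189.        ]
outer [489.00536525 381.23586054 189.        ]
turn [486.26339595 349.98000649  75.        ]
lev top [533.61630477 365.38270324 189.        ]
axle end [504.31071015 294.24017782 130.        ]
-107.84867032129321
-104.78306015502585
-109.73205553921599
-109.73205553921599
-108.50628736566941
lev -112.38813183001834
```

The independent lines agree: axis ≈ (667,291), heading ≈ -108.2°, bowl direction -107.6°. The aim is within about 2–4 mm. Next, the lever knob at (508,375,189).

```bash
sed -i 's/^AX=.*/AX=np.array([667.,291.]);BOWL=np.array([622.7,151.])/; s/def W(f,r,z,a,ax=AX)/def W(f,r,z,a=-108.2,ax=AX)/' h.py; python3 -c "
from h import *
to(W(-25,183,245),71.8);print(W(-25,183,245))"
```

```text
t 13.52 pos [604.6 451.4 125.4] psi 73.67 F [ 0.4 -0.2  0.2] tool delta mm [-120.  -105.2  -76.9] turn 1.87 gap 0.432
[500.96348753 371.90659138 245.        ]
```

Call:
drive_tool([
  [9.3, -2, 0, 0, 0],
  [9.3, -2, 0, 0, 0],
  [9.3, -2, 0, 0, 0],
  [9.3, -2, 0, 0, 0],
  [9.3, -2, 0, 0, 0],
  [9.3, -2, 0, 0, 0],
  [9.3, 0, 0, 0, 1],
  [9.3, 0, 0, 0, 0.9],
])

```text
time_s: 14.18
ee_pos: [604.2, 451.3, 244.0]
tcp_rot: [[0.001, 0.314, 0.949], [0.001, 0.949, -0.314], [-1.0, 0.001, 0.001]]
wrist_force: [0.2, -0.8, 0.0]
finger_gap: 0.956
```

```bash
python3 -c "
from h import *
to(W(-25,183,245),71.8)"
```

```text
t 14.18 pos [604.2 451.3 244. ] psi 71.68 F [ 0.2 -0.8  0. ] tool delta mm [  -1.2 -107.8  -73.1] turn -0.12 gap 0.956
```

Call:
drive_tool([
  [9.3, 0, -1.8, -1.2, 0],
  [9.3, 0, -1.8, -1.2, 0],
  [9.3, 0, -1.8, -1.2, 0],
  [9.3, 0, -1.8, -1.2, 0],
  [9.3, 0, -1.8, -1.2, 0],
  [9.3, 0, -1.8, -1.3, 0],
  [9.3, 0, 0, 0, 0],
  [9.3, 0, 0, 0, 0],
])

```text
time_s: 14.85
ee_pos: [499.4, 370.6, 242.0]
tcp_rot: [[-0.003, 0.314, 0.95], [-0.001, 0.95, -0.314], [-1.0, -0.002, -0.002]]
wrist_force: [0.7, -0.0, 0.1]
finger_gap: 0.997
```

```bash
python3 -c "
from h import *
to(W(-25,183,170),71.8)
b=vision.snapshot('scene')[:,:,::-1][200:320,280:420]
cv2.imwrite('pics/s12.png',cv2.resize(b,(700,600),interpolation=cv2.INTER_CUBIC))
a=vision.snapshot('top')[:,:,::-1][130:240,110:260]
cv2.imwrite('pics/t12.png',cv2.resize(a,(800,587),interpolation=cv2.INTER_CUBIC))"
```

```text
t 14.85 pos [499.4 370.6 242. ] psi 71.72 F [ 0.7 -0.   0.1] tool delta mm [72.   1.9  1.2] turn -0.08 gap 0.997
```

View pics/s12.png

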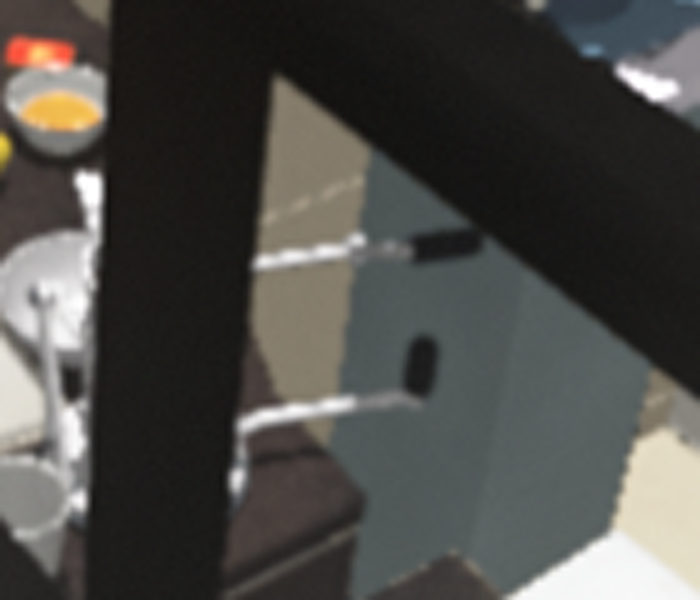

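View pics/t12.png

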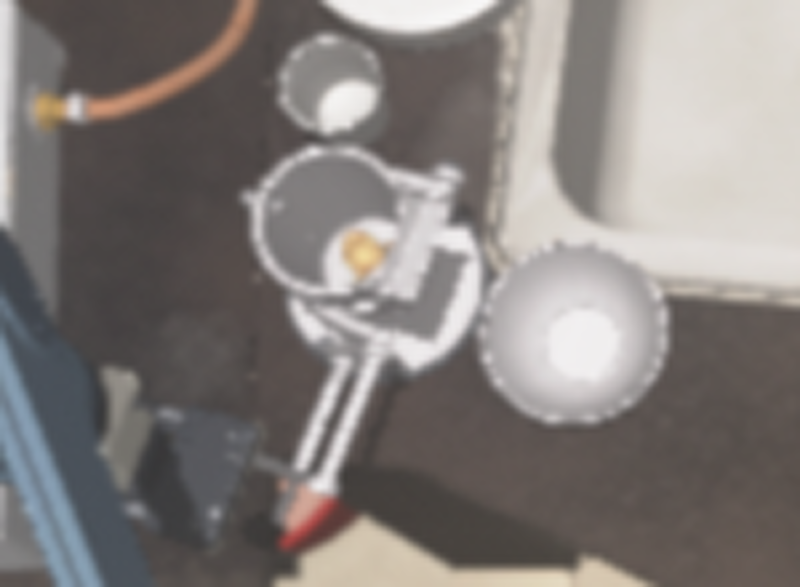

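```bash
python3 -c "
from h import *
e1,d1=ray('top',140.9,217.4);e2,d2=ray('scene',368.9,248.7)
t=np.linalg.lstsq(np.c_[d1,-d2],e2-e1,rcond=None)[0];print(e1+d1*t[0],e2+d2*t[1])"
```

```text
[508.39128365 375.11193218 188.49525037] [508.23248725 375.2631777  188.51787822]
```

Call:
drive_tool([
  [9.3, 0.9, 0, 0, 0],
  [9.3, 0.9, 0, 0, 0],
  [9.3, 0.9, 0, 0, 0],
  [9.3, 0.9, 0, 0, 0],
  [9.3, 0.9, 0, 0, 0],
  [9.3, 0.9, 0, 0, 0],
  [9.3, 0.9, 0, 0, 0],
  [9.3, 0.9, 0, 0, 0],
], newtons=4)

```text
time_s: 15.62
ee_pos: [500.7, 371.3, 170.6]
tcp_rot: [[-0.0, 0.313, 0.95], [-0.0, 0.95, -0.313], [-1.0, -0.0, -0.0]]
wrist_force: [-0.2, -1.0, -1.1]
finger_gap: 0.999
```

```bash
python3 -c "
from h import *
to(W(-25,183,170),71.8)
b=vision.snapshot('scene')[:,:,::-1][200:320,280:420]
cv2.imwrite('pics/s13.png',cv2.resize(b,(700,600),interpolation=cv2.INTER_CUBIC))"
```

```text
t 15.62 pos [500.7 371.3 170.6] psi 71.77 F [-0.2 -1.  -1.1] tool delta mm [0.6 0.7 0. ] turn -0.03 gap 0.999
```

View pics/s13.png

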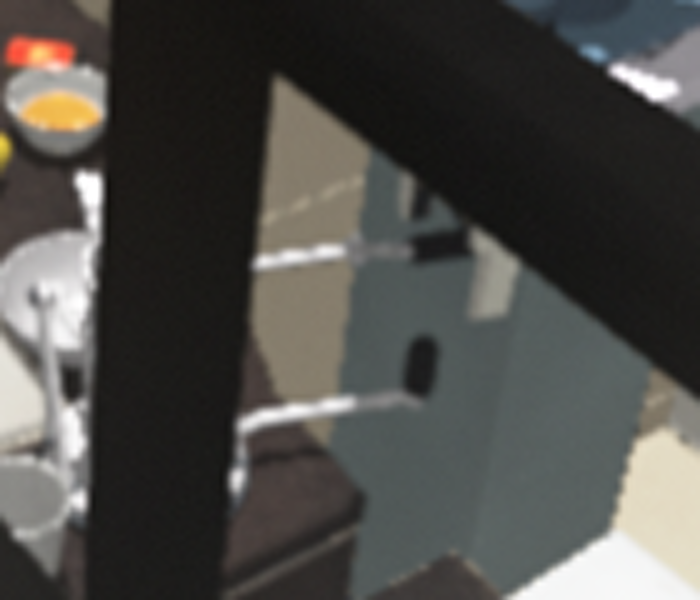

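Triangulated lever knob: (508.3,375.2,188.5), and both rays agree. The fingers straddle it. Closing softly.

Call:
drive_tool([
  [7, 0, 0.2, 0, 0],
  [5, 0, 0, 0, 0],
  [3.5, 0, 0, 0, 0],
  [2.5, 0, 0, 0, 0],
  [1.5, 0, 0, 0, 0],
  [1.0, 0, 0, 0, 0],
  [1.0, 0, 0, 0, 0],
  [1.0, 0, 0, 0, 0],
], newtons=4)

```text
time_s: 16.33
ee_pos: [501.5, 373.2, 171.8]
tcp_rot: [[0.0, 0.313, 0.95], [0.0, 0.95, -0.313], [-1.0, 0.0, 0.0]]
wrist_force: [1.2, 0.4, 0.9]
finger_gap: 0.479
```

```bash
python3 -c "
from h import *
to(W(-30.4,183,170),71.8)
a=vision.snapshot('top')[:,:,::-1][130:240,110:260]
cv2.imwrite('pics/t14.png',cv2.resize(a,(800,587),interpolation=cv2.INTER_CUBIC))"
```

```text
t 16.33 pos [501.5 373.2 171.8] psi 71.77 F [1.2 0.4 0.9] tool delta mm [ 1.8  4.  -0.1] turn -0.03 gap 0.479
```

View pics/t14.png

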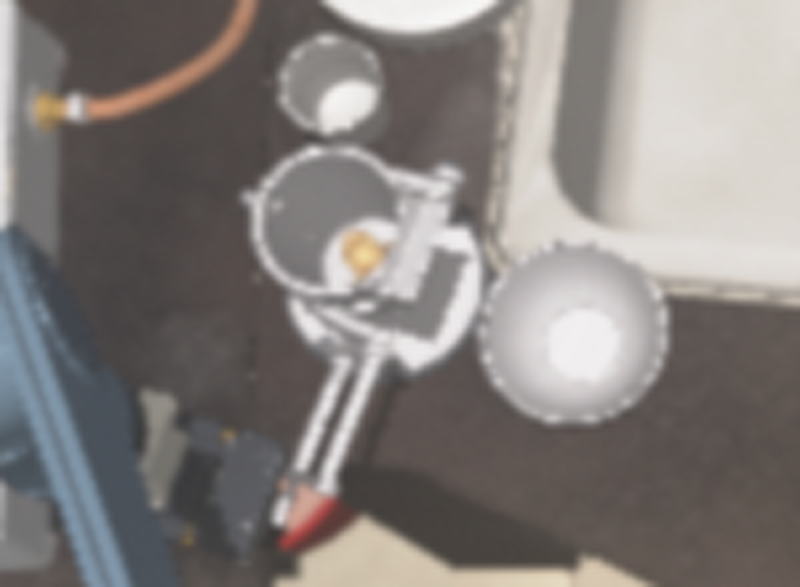

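Call:
drive_tool([
  [1.0, 0, 0, 0, 0],
  [1.0, 0, 0, 0, 0],
  [1.0, 0, 0, 0, 0],
  [1.0, 0, 0, 0, 0],
  [1.0, 0, 0, 0, 0],
  [1.0, 0, 0, 0, 0],
  [1.0, 0, 0, 0, 0],
  [1.0, 0, 0, 0, 0],
])

```text
time_s: 17.05
ee_pos: [501.4, 373.2, 171.6]
tcp_rot: [[-0.0, 0.313, 0.95], [-0.0, 0.95, -0.313], [-1.0, -0.0, -0.0]]
wrist_force: [-0.2, -0.1, -0.4]
finger_gap: 0.204
```

Gripped at 19 mm. I'll work out the arc increments.

```bash
cat > arc.py <<'E'
import numpy as np,sys
def rows(a,b,n):
    th=np.linspace(a,b,n+1)-.9; y=-9.5*np.diff(np.sin(th));x=-9.5*np.diff(np.cos(th))
    for i in range(0,n,8): print([[1.0,float(round(p,2)),float(round(q,2)),0,0] for p,q in zip(x[i:i+8],y[i:i+8])])
rows(float(sys.argv[1]),float(sys.argv[2]),int(sys.argv[3]))
E
python3 arc.py 0.05 1.25 24; echo; python3 arc.py 1.25 1.75 16
```

```text
[[1.0, -0.35, -0.32, 0, 0], [1.0, -0.33, -0.34, 0, 0], [1.0, -0.31, -0.36, 0, 0], [1.0, -0.3, -0.37, 0, 0], [1.0, -0.28, -0.39, 0, 0], [1.0, -0.26, -0.4, 0, 0], [1.0, -0.24, -0.41, 0, 0], [1.0, -0.22, -0.42, 0, 0]]
[[1.0, -0.2, -0.43, 0, 0], [1.0, -0.17, -0.44, 0, 0], [1.0, -0.15, -0.45, 0, 0], [1.0, -0.13, -0.46, 0, 0], [1.0, -0.11, -0.46, 0, 0], [1.0, -0.08, -0.47, 0, 0], [1.0, -0.06, -0.47, 0, 0], [1.0, -0.04, -0.47, 0, 0]]
[[1.0, -0.01, -0.47, 0, 0], [1.0, 0.01, -0.47, 0, 0], [1.0, 0.04, -0.47, 0, 0], [1.0, 0.06, -0.47, 0, 0], [1.0, 0.08, -0.47, 0, 0], [1.0, 0.11, -0.46, 0, 0], [1.0, 0.13, -0.46, 0, 0], [1.0, 0.15, -0.45, 0, 0]]

[[1.0, 0.11, -0.28, 0, 0], [1.0, 0.11, -0.27, 0, 0], [1.0, 0.12, -0.27, 0, 0], [1.0, 0.13, -0.27, 0, 0], [1.0, 0.14, -0.26, 0, 0], [1.0, 0.15, -0.26, 0, 0], [1.0, 0.16, -0.25, 0, 0], [1.0, 0.16, -0.25, 0, 0]]
[[1.0, 0.17, -0.24, 0, 0], [1.0, 0.18, -0.24, 0, 0], [1.0, 0.19, -0.23, 0, 0], [1.0, 0.19, -0.23, 0, 0], [1.0, 0.2, -0.22, 0, 0], [1.0, 0.21, -0.21, 0, 0], [1.0, 0.21, -0.21, 0, 0], [1.0, 0.22, -0.2, 0, 0]]
```

Call:
drive_tool([
  [1.0, -0.35, -0.32, 0, 0],
  [1.0, -0.33, -0.34, 0, 0],
  [1.0, -0.31, -0.36, 0, 0],
  [1.0, -0.3, -0.37, 0, 0],
  [1.0, -0.28, -0.39, 0, 0],
  [1.0, -0.26, -0.4, 0, 0],
  [1.0, -0.24, -0.41, 0, 0],
  [1.0, -0.22, -0.42, 0, 0],
])

```text
time_s: 17.72
ee_pos: [492.8, 346.5, 197.1]
tcp_rot: [[0.004, 0.312, 0.95], [0.005, 0.95, -0.312], [-1.0, 0.006, 0.002]]
wrist_force: [0.5, 7.1, 4.7]
finger_gap: 0.204
```

```bash
python3 -c "
from h import *
to(W(45+95*np.sin(-.45),183,111+95*np.cos(-.45)),71.8)
b=vision.snapshot('scene')[:,:,::-1][200:320,280:420]
cv2.imwrite('pics/s15.png',cv2.resize(b,(700,600),interpolation=cv2.INTER_CUBIC))
a=vision.snapshot('top')[:,:,::-1][130:240,110:260]
cv2.imwrite('pics/t15.png',cv2.resize(a,(800,587),interpolation=cv2.INTER_CUBIC))"
```

```text
t 17.72 pos [492.8 346.5 197.1] psi 71.8 F [0.5 7.1 4.7] tool delta mm [ 0.5 -2.  -0.2] turn 0.0 gap 0.204
```

View pics/t15.png

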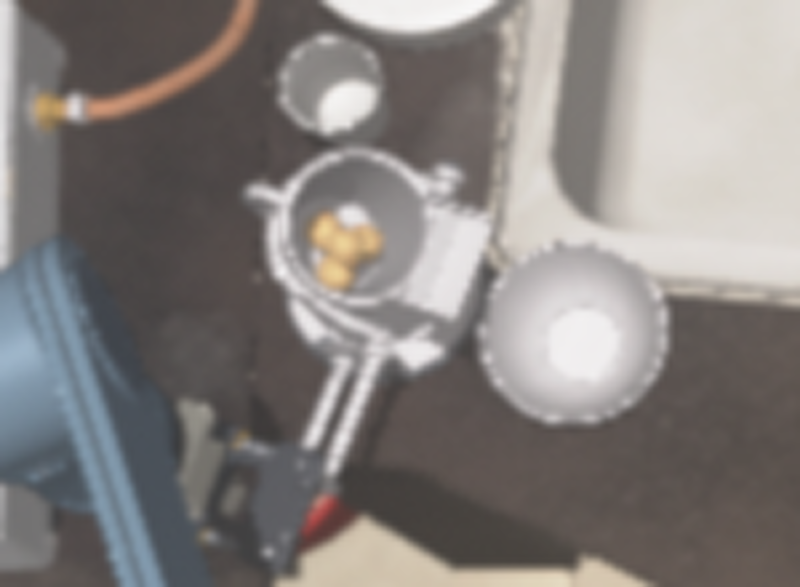

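View pics/s15.png

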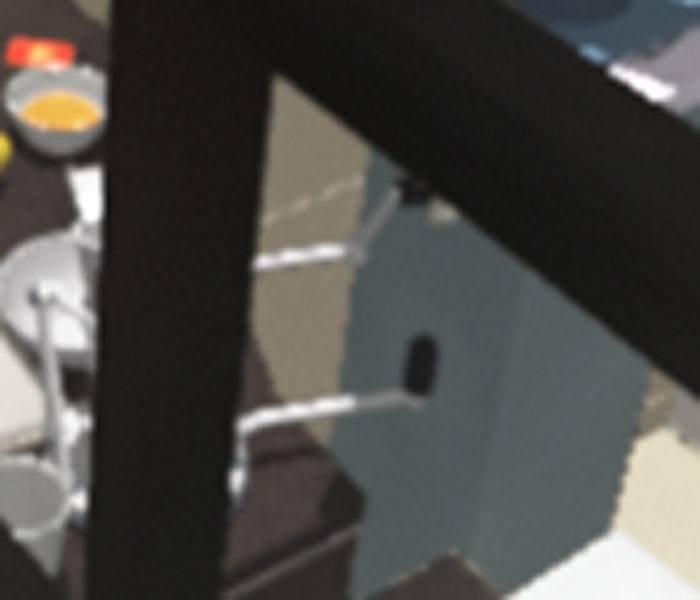

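The lever follows, all four walnuts are visible at (345,245), and the turn knob stays at (420,365), so the swivel has not moved. Continuing.

Call:
drive_tool([
  [1.0, -0.2, -0.35, 0, 0],
  [1.0, -0.17, -0.4, 0, 0],
  [1.0, -0.15, -0.45, 0, 0],
  [1.0, -0.13, -0.46, 0, 0],
  [1.0, -0.11, -0.46, 0, 0],
  [1.0, -0.08, -0.47, 0, 0],
  [1.0, -0.06, -0.47, 0, 0],
  [1.0, -0.04, -0.47, 0, 0],
])

```text
time_s: 18.48
ee_pos: [481.0, 311.1, 205.0]
tcp_rot: [[0.001, 0.313, 0.95], [0.001, 0.95, -0.313], [-1.0, 0.002, 0.001]]
wrist_force: [-0.7, 4.1, 4.1]
finger_gap: 0.199
```

```bash
python3 -c "
from h import *
to(W(45+95*np.sin(-.05),183,111+95*np.cos(-.05)),71.8)
b=vision.snapshot('scene')[:,:,::-1][200:320,280:420]
cv2.imwrite('pics/s16.png',cv2.resize(b,(700,600),interpolation=cv2.INTER_CUBIC))
a=vision.snapshot('top')[:,:,::-1][130:240,110:260]
cv2.imwrite('pics/t16.png',cv2.resize(a,(800,587),interpolation=cv2.INTER_CUBIC))"
```

```text
t 18.48 pos [481.  311.1 205. ] psi 71.78 F [-0.7  4.1  4.1] tool delta mm [-0.8 -1.3 -0.1] turn -0.02 gap 0.199
```

View pics/t16.png

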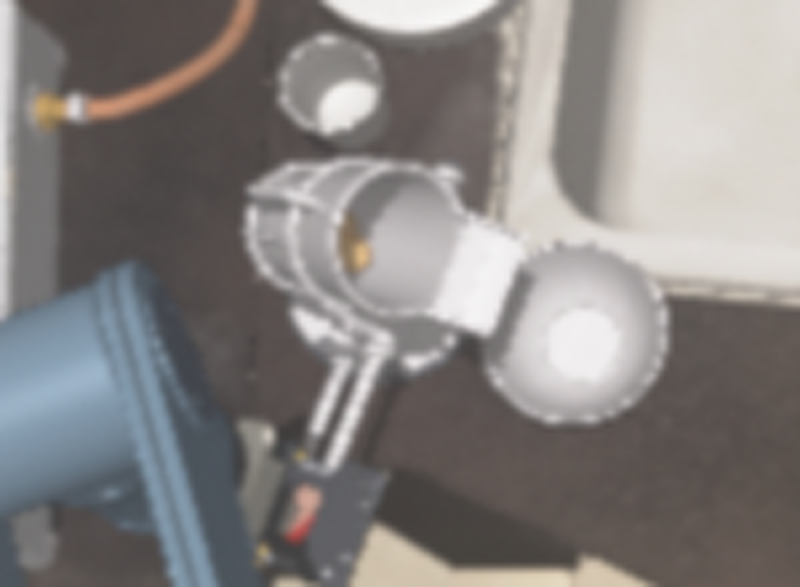

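View pics/s16.png

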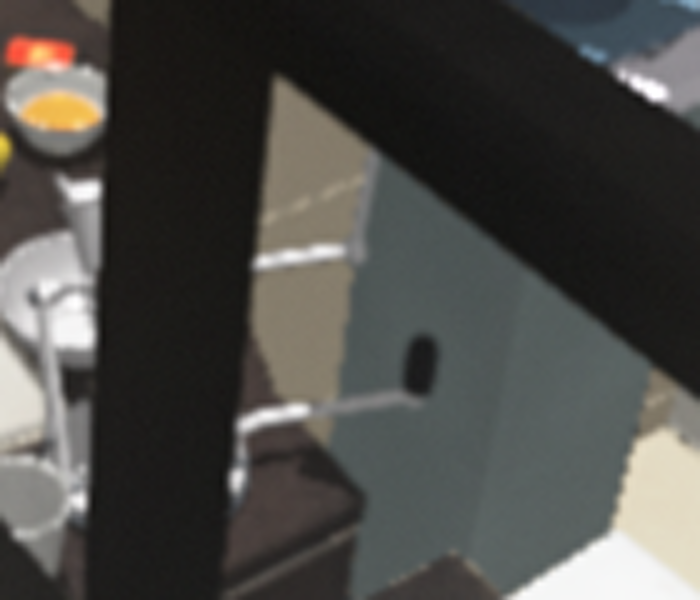

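The jug is at about 0.85 rad with the spout (490,275) heading over the bowl, and the turn knob has not moved. Continuing.

Call:
drive_tool([
  [1.0, 0, -0.4, 0, 0],
  [1.0, 0.01, -0.45, 0, 0],
  [1.0, 0.04, -0.47, 0, 0],
  [1.0, 0.06, -0.47, 0, 0],
  [1.0, 0.08, -0.47, 0, 0],
  [1.0, 0.11, -0.46, 0, 0],
  [1.0, 0.13, -0.46, 0, 0],
  [1.0, 0.15, -0.45, 0, 0],
])

```text
time_s: 19.25
ee_pos: [469.0, 276.0, 197.7]
tcp_rot: [[-0.001, 0.313, 0.95], [-0.0, 0.95, -0.313], [-1.0, -0.001, -0.001]]
wrist_force: [-2.2, 3.3, 1.6]
finger_gap: 0.202
```

Call:
drive_tool([
  [1.0, 0.11, -0.28, 0, 0],
  [1.0, 0.11, -0.27, 0, 0],
  [1.0, 0.12, -0.27, 0, 0],
  [1.0, 0.13, -0.27, 0, 0],
  [1.0, 0.14, -0.26, 0, 0],
  [1.0, 0.15, -0.26, 0, 0],
  [1.0, 0.16, -0.25, 0, 0],
  [1.0, 0.16, -0.25, 0, 0],
])

```text
time_s: 19.92
ee_pos: [462.9, 256.3, 187.1]
tcp_rot: [[-0.0, 0.313, 0.95], [-0.0, 0.95, -0.313], [-1.0, -0.0, -0.0]]
wrist_force: [-0.6, 2.9, 2.5]
finger_gap: 0.203
```

```bash
python3 -c "
from h import *
to(W(45+95*np.sin(.60),183,111+95*np.cos(.60)),71.8)
b=vision.snapshot('scene')[:,:,::-1][200:320,280:420]
cv2.imwrite('pics/s17.png',cv2.resize(b,(700,600),interpolation=cv2.INTER_CUBIC))
a=vision.snapshot('top')[:,:,::-1][130:240,110:260]
cv2.imwrite('pics/t17.png',cv2.resize(a,(800,587),interpolation=cv2.INTER_CUBIC))"
```

```text
t 19.92 pos [462.9 256.3 187.1] psi 71.78 F [-0.6  2.9  2.5] tool delta mm [-2.3 -2.   0. ] turn -0.02 gap 0.203
```

View pics/t17.png

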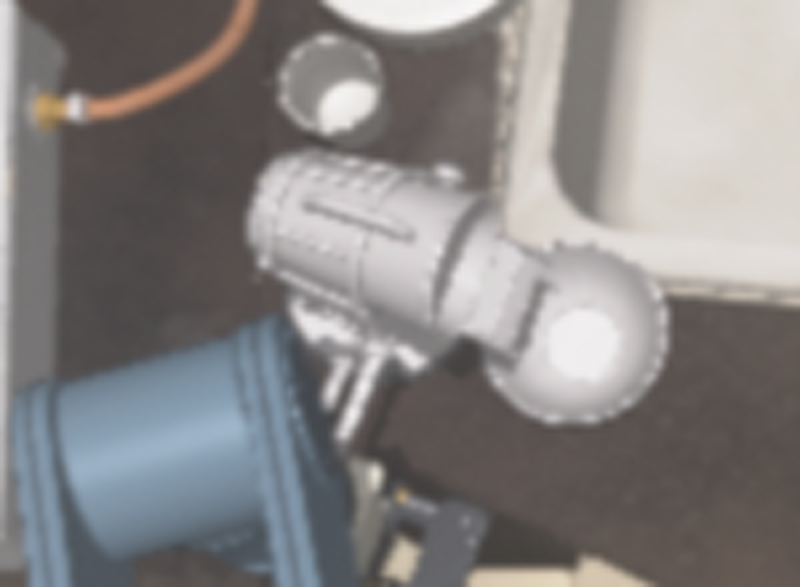

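View pics/s17.png

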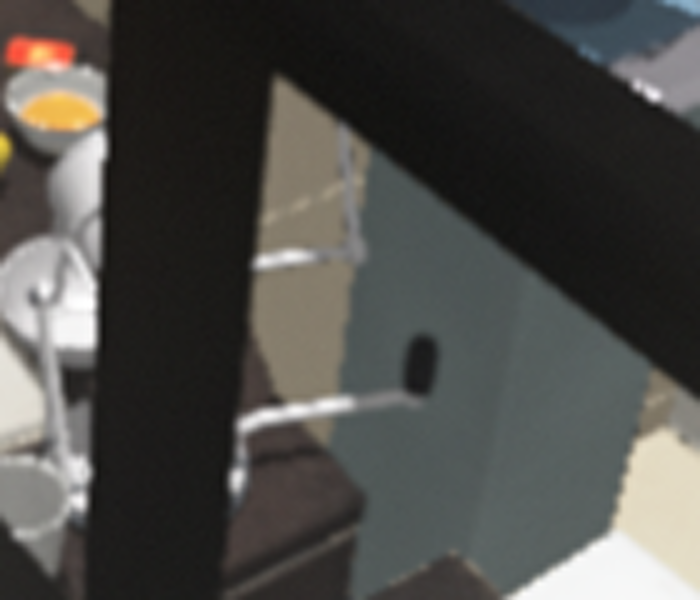

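The spout is inside the bowl rim at (525,310), jug at about 1.47 rad, no walnut out yet, swivel unmoved. Tipping on slowly.

Call:
drive_tool([
  [1.0, 0.17, -0.24, 0, 0],
  [1.0, 0.18, -0.24, 0, 0],
  [1.0, 0.19, -0.23, 0, 0],
  [1.0, 0.19, -0.23, 0, 0],
  [1.0, 0.2, -0.22, 0, 0],
  [1.0, 0.1, -0.11, 0, 0],
  [1.0, 0, 0, 0, 0],
  [1.0, 0, 0, 0, 0],
])

```text
time_s: 20.68
ee_pos: [459.0, 244.3, 176.9]
tcp_rot: [[-0.0, 0.313, 0.95], [-0.0, 0.95, -0.313], [-1.0, -0.0, -0.0]]
wrist_force: [-1.4, 2.4, 0.5]
finger_gap: 0.202
```

```bash
python3 -c "
from h import *
to(W(45+95*np.sin(.77),183,111+95*np.cos(.77)),71.8)
a=vision.snapshot('top')[:,:,::-1][130:240,110:260]
cv2.imwrite('pics/t18.png',cv2.resize(a,(800,587),interpolation=cv2.INTER_CUBIC))"
```

```text
t 20.68 pos [459.  244.3 176.9] psi 71.76 F [-1.4  2.4  0.5] tool delta mm [-2.3 -1.8  0.1] turn -0.04 gap 0.202
```

View pics/t18.png

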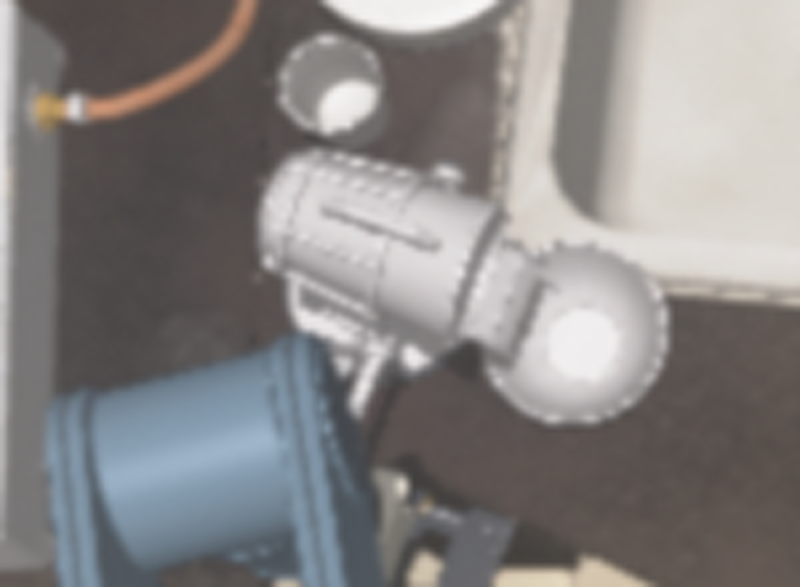

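Call:
drive_tool([
  [1.0, 0.1, -0.1, 0, 0],
  [1.0, 0.1, -0.1, 0, 0],
  [1.0, 0.1, -0.1, 0, 0],
  [1.0, 0.1, -0.1, 0, 0],
  [1.0, 0.1, -0.1, 0, 0],
  [1.0, 0.1, -0.1, 0, 0],
  [1.0, 0.1, -0.1, 0, 0],
  [1.0, 0, 0, 0, 0],
])

```text
time_s: 21.4
ee_pos: [456.7, 237.7, 169.7]
tcp_rot: [[-0.0, 0.313, 0.95], [-0.0, 0.95, -0.313], [-1.0, -0.0, -0.0]]
wrist_force: [-1.4, 2.1, 0.9]
finger_gap: 0.203
```

```bash
python3 -c "
from h import *
to(W(45+95*np.sin(.87),183,111+95*np.cos(.87)),71.8)
a=vision.snapshot('top')[:,:,::-1][130:240,110:260]
cv2.imwrite('pics/t19.png',cv2.resize(a,(800,587),interpolation=cv2.INTER_CUBIC))"
```

```text
t 21.4 pos [456.7 237.7 169.7] psi 71.77 F [-1.4  2.1  0.9] tool delta mm [-2.5 -1.3  0.1] turn -0.03 gap 0.203
```

View pics/t19.png

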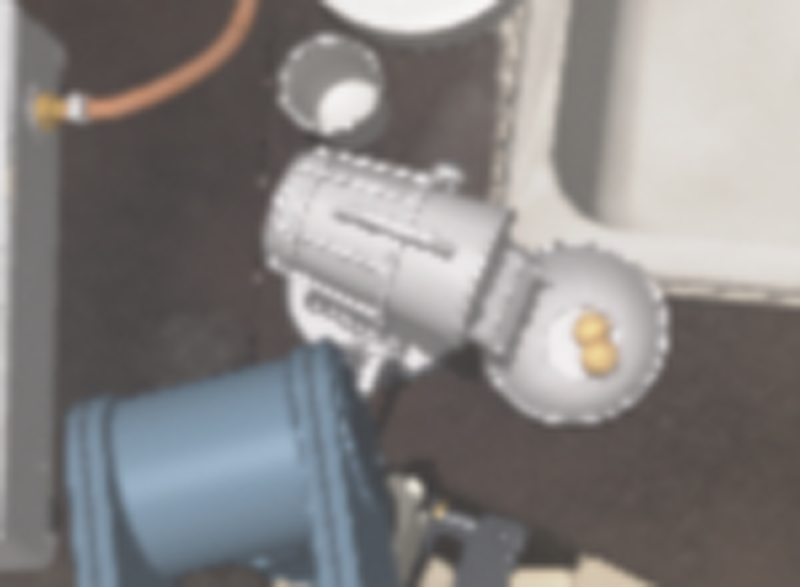

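Two walnuts are in the bowl at (592,330) and (598,355). I'll wait briefly and tip a little more.

Call:
drive_tool([
  [1.0, 0, 0, 0, 0],
  [1.0, 0, 0, 0, 0],
  [1.0, 0.08, -0.06, 0, 0],
  [1.0, 0.08, -0.06, 0, 0],
  [1.0, 0.08, -0.06, 0, 0],
  [1.0, 0.08, -0.06, 0, 0],
  [1.0, 0, 0, 0, 0],
  [1.0, 0, 0, 0, 0],
])

```text
time_s: 22.12
ee_pos: [455.9, 235.4, 166.8]
tcp_rot: [[-0.0, 0.313, 0.95], [-0.0, 0.95, -0.313], [-1.0, -0.0, -0.0]]
wrist_force: [-2.2, 0.7, 2.3]
finger_gap: 0.199
```

```bash
python3 -c "
from h import *
to(W(45+95*np.sin(.9),183,111+95*np.cos(.9)),71.8)
a=vision.snapshot('top')[:,:,::-1][130:240,110:260]
cv2.imwrite('pics/t20.png',cv2.resize(a,(800,587),interpolation=cv2.INTER_CUBIC))"
```

```text
t 22.12 pos [455.9 235.4 166.8] psi 71.77 F [-2.2  0.7  2.3] tool delta mm [-3.3 -0.7  0.1] turn -0.03 gap 0.199
```

View pics/t20.png

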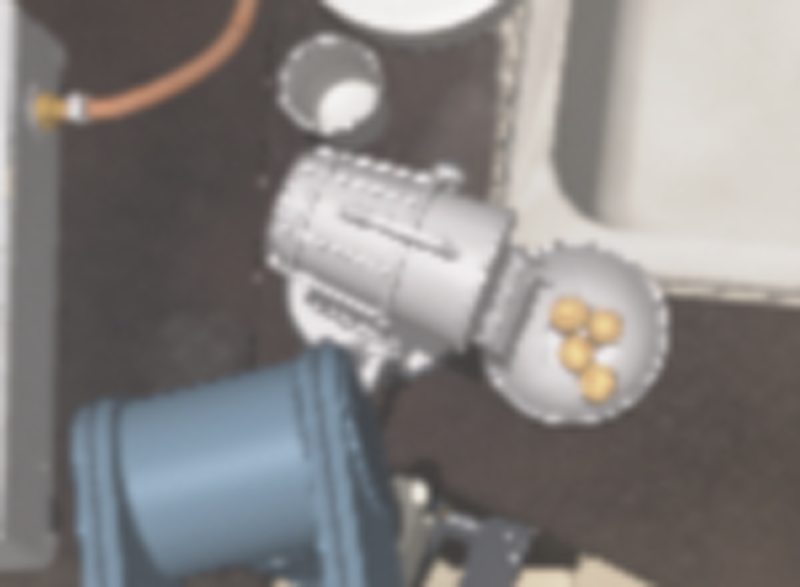

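All four walnuts are in the bowl: (569,314), (605,326), (576,353), (598,383). Now easing the lever back along the arc.

```bash
python3 arc.py 1.79 0.03 40
```

```text
[[1.0, -0.32, 0.27, 0, 0], [1.0, -0.31, 0.28, 0, 0], [1.0, -0.29, 0.3, 0, 0], [1.0, -0.28, 0.31, 0, 0], [1.0, -0.27, 0.32, 0, 0], [1.0, -0.25, 0.33, 0, 0], [1.0, -0.24, 0.34, 0, 0], [1.0, -0.22, 0.35, 0, 0]]
[[1.0, -0.21, 0.36, 0, 0], [1.0, -0.19, 0.37, 0, 0], [1.0, -0.17, 0.38, 0, 0], [1.0, -0.16, 0.39, 0, 0], [1.0, -0.14, 0.39, 0, 0], [1.0, -0.12, 0.4, 0, 0], [1.0, -0.1, 0.4, 0, 0], [1.0, -0.09, 0.41, 0, 0]]
[[1.0, -0.07, 0.41, 0, 0], [1.0, -0.05, 0.41, 0, 0], [1.0, -0.03, 0.42, 0, 0], [1.0, -0.01, 0.42, 0, 0], [1.0, 0.01, 0.42, 0, 0], [1.0, 0.02, 0.42, 0, 0], [1.0, 0.04, 0.42, 0, 0], [1.0, 0.06, 0.41, 0, 0]]
[[1.0, 0.08, 0.41, 0, 0], [1.0, 0.1, 0.41, 0, 0], [1.0, 0.11, 0.4, 0, 0], [1.0, 0.13, 0.4, 0, 0], [1.0, 0.15, 0.39, 0, 0], [1.0, 0.17, 0.38, 0, 0], [1.0, 0.18, 0.38, 0, 0], [1.0, 0.2, 0.37, 0, 0]]
[[1.0, 0.21, 0.36, 0, 0], [1.0, 0.23, 0.35, 0, 0], [1.0, 0.25, 0.34, 0, 0], [1.0, 0.26, 0.33, 0, 0], [1.0, 0.27, 0.32, 0, 0], [1.0, 0.29, 0.3, 0, 0], [1.0, 0.3, 0.29, 0, 0], [1.0, 0.31, 0.28, 0, 0]]
```

Call:
drive_tool([
  [1.0, -0.32, 0.27, 0, 0],
  [1.0, -0.31, 0.28, 0, 0],
  [1.0, -0.29, 0.3, 0, 0],
  [1.0, -0.28, 0.31, 0, 0],
  [1.0, -0.27, 0.32, 0, 0],
  [1.0, -0.25, 0.33, 0, 0],
  [1.0, -0.24, 0.34, 0, 0],
  [1.0, -0.22, 0.35, 0, 0],
])

```text
time_s: 22.83
ee_pos: [464.5, 259.7, 189.1]
tcp_rot: [[0.001, 0.313, 0.95], [0.0, 0.95, -0.313], [-1.0, 0.0, 0.001]]
wrist_force: [0.6, 1.2, -1.6]
finger_gap: 0.205
```

Call:
drive_tool([
  [1.0, -0.21, 0.36, 0, 0],
  [1.0, -0.19, 0.37, 0, 0],
  [1.0, -0.17, 0.38, 0, 0],
  [1.0, -0.16, 0.39, 0, 0],
  [1.0, -0.14, 0.39, 0, 0],
  [1.0, -0.12, 0.4, 0, 0],
  [1.0, -0.1, 0.4, 0, 0],
  [1.0, -0.09, 0.41, 0, 0],
])

```text
time_s: 23.5
ee_pos: [473.7, 289.2, 200.5]
tcp_rot: [[-0.0, 0.313, 0.95], [-0.0, 0.95, -0.313], [-1.0, -0.0, -0.0]]
wrist_force: [1.2, 1.0, -1.7]
finger_gap: 0.202
```

```bash
python3 -c "
from h import *
c=1.79-16*.044-.9
to(W(45+95*np.sin(c),183,111+95*np.cos(c)),71.8)
a=vision.snapshot('top')[:,:,::-1][130:240,110:260]
cv2.imwrite('pics/t21.png',cv2.resize(a,(800,587),interpolation=cv2.INTER_CUBIC))"
```

```text
t 23.5 pos [473.7 289.2 200.5] psi 71.78 F [ 1.2  1.  -1.7] tool delta mm [-3.8 -0.4  0.1] turn -0.02 gap 0.202
```

View pics/t21.png

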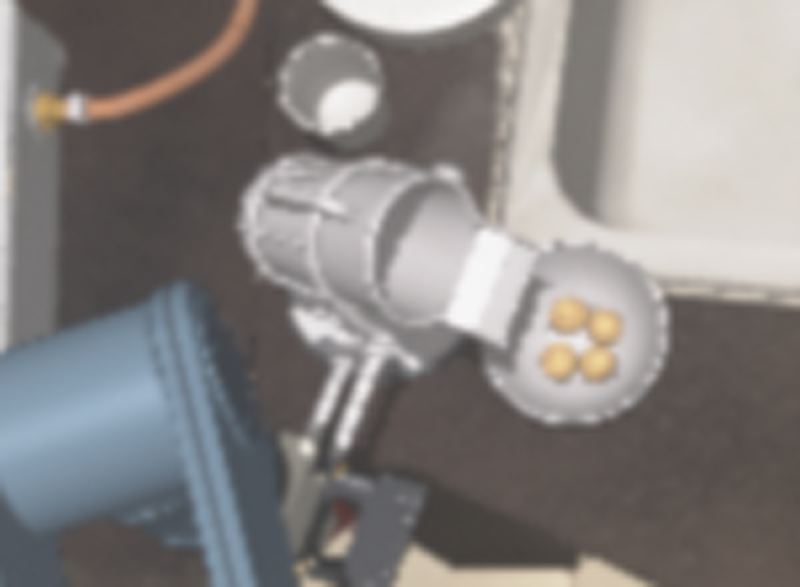

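The four walnuts have settled near the middle of the bowl, and the jug is at about 1.1 rad and empty. Continuing back.

Call:
drive_tool([
  [1.0, -0.07, 0.41, 0, 0],
  [1.0, -0.05, 0.41, 0, 0],
  [1.0, -0.03, 0.42, 0, 0],
  [1.0, -0.01, 0.42, 0, 0],
  [1.0, 0.01, 0.42, 0, 0],
  [1.0, 0.02, 0.42, 0, 0],
  [1.0, 0.04, 0.42, 0, 0],
  [1.0, 0.06, 0.41, 0, 0],
])

```text
time_s: 24.22
ee_pos: [484.1, 320.8, 200.6]
tcp_rot: [[-0.0, 0.313, 0.95], [-0.0, 0.95, -0.313], [-1.0, -0.0, -0.0]]
wrist_force: [1.3, 0.9, -0.8]
finger_gap: 0.201
```

Call:
drive_tool([
  [1.0, 0.08, 0.41, 0, 0],
  [1.0, 0.1, 0.41, 0, 0],
  [1.0, 0.11, 0.4, 0, 0],
  [1.0, 0.13, 0.4, 0, 0],
  [1.0, 0.15, 0.39, 0, 0],
  [1.0, 0.17, 0.38, 0, 0],
  [1.0, 0.18, 0.38, 0, 0],
  [1.0, 0.2, 0.37, 0, 0],
])

```text
time_s: 24.88
ee_pos: [494.0, 350.6, 189.4]
tcp_rot: [[0.0, 0.313, 0.95], [-0.0, 0.95, -0.313], [-1.0, -0.0, 0.0]]
wrist_force: [1.4, 0.7, -0.5]
finger_gap: 0.2
```

Call:
drive_tool([
  [1.0, 0.21, 0.36, 0, 0],
  [1.0, 0.23, 0.35, 0, 0],
  [1.0, 0.25, 0.34, 0, 0],
  [1.0, 0.26, 0.33, 0, 0],
  [1.0, 0.27, 0.32, 0, 0],
  [1.0, 0.29, 0.3, 0, 0],
  [1.0, 0, 0, 0, 0],
  [1.0, 0, 0, 0, 0],
])

```text
time_s: 25.55
ee_pos: [500.2, 369.4, 174.2]
tcp_rot: [[-0.0, 0.313, 0.95], [0.0, 0.95, -0.313], [-1.0, 0.0, -0.0]]
wrist_force: [2.8, 1.1, -1.2]
finger_gap: 0.202
```

```bash
python3 -c "
from h import *
to([501.4+2,373.2+4,170],71.8)
b=vision.snapshot('scene')[:,:,::-1][200:320,280:420]
cv2.imwrite('pics/s22.png',cv2.resize(b,(700,600),interpolation=cv2.INTER_CUBIC))
a=vision.snapshot('top')[:,:,::-1][130:240,110:260]
cv2.imwrite('pics/t22.png',cv2.resize(a,(800,587),interpolation=cv2.INTER_CUBIC))"
```

```text
t 25.55 pos [500.2 369.4 174.2] psi 71.78 F [ 2.8  1.1 -1.2] tool delta mm [4.2 8.4 0.6] turn -0.02 gap 0.202
```

View pics/t22.png

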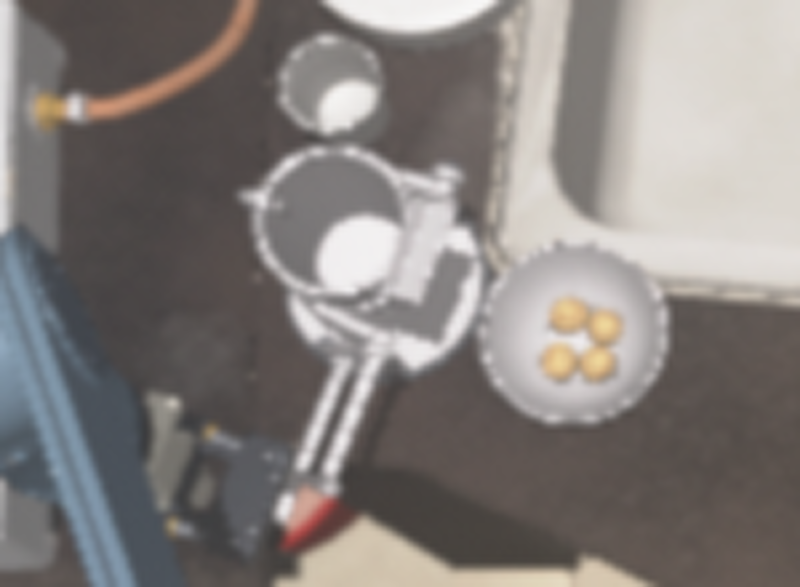

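View pics/s22.png

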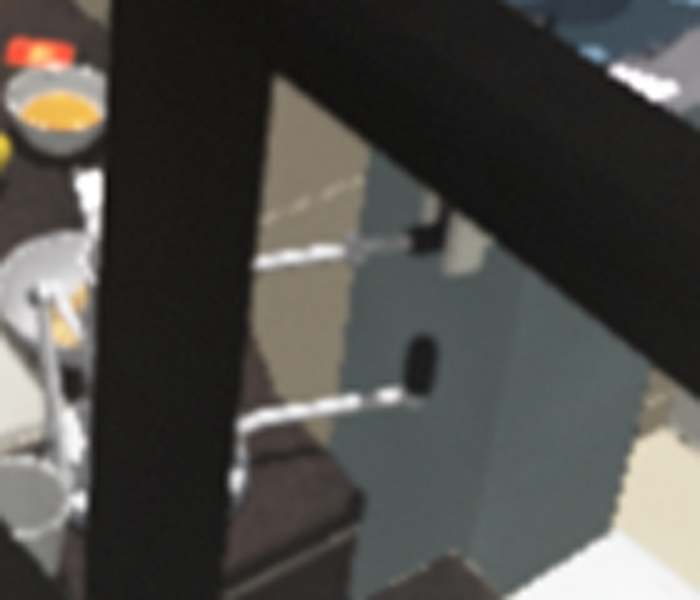

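The jug is nearly upright (about 0.1 rad). I'll bring it the last few mm onto the stop in small steps.

Call:
drive_tool([
  [1.0, 0.15, 0.14, 0, 0],
  [1.0, 0.15, 0.14, 0, 0],
  [1.0, 0.15, 0.13, 0, 0],
  [1.0, 0.1, 0.1, 0, 0],
  [1.0, 0, 0, 0, 0],
  [1.0, 0, 0, 0, 0],
  [1.0, 0, 0, 0, 0],
  [1.0, 0, 0, 0, 0],
])

```text
time_s: 26.32
ee_pos: [501.2, 372.8, 169.2]
tcp_rot: [[-0.001, 0.313, 0.95], [-0.002, 0.95, -0.313], [-1.0, -0.003, -0.0]]
wrist_force: [-2.1, -5.3, 2.9]
finger_gap: 0.205
```

```bash
python3 -c "
from h import *
to([501.4+2,373.2+4,170],71.8)"
```

```text
t 26.32 pos [501.2 372.8 169.2] psi 71.77 F [-2.1 -5.3  2.9] tool delta mm [-0.8  4.9  0.7] turn -0.03 gap 0.205
```

The force reversed, forward and up on the tool, so the jug is on its stop, at the same pose as when gripped. Relaxing, then opening.

Call:
drive_tool([
  [1.0, -0.05, -0.1, 0, 0],
  [2.2, 0, 0, 0, 0],
  [3, 0, 0, 0, 0],
  [4, 0, 0, 0, 0],
  [6, 0, 0, 0, 0],
  [9.3, 0, 0, 0, 0],
  [9.3, 0, 0, 0, 0],
  [9.3, 0, 0, 0, 0],
])

```text
time_s: 26.98
ee_pos: [501.4, 373.2, 169.4]
tcp_rot: [[0.0, 0.313, 0.95], [0.0, 0.95, -0.313], [-1.0, 0.0, -0.0]]
wrist_force: [-0.0, -0.2, 0.5]
finger_gap: 0.618
```

Call:
drive_tool([
  [9.3, 0, 0, 0, 0],
  [9.3, 0, 0, 0, 0],
  [9.3, 0, 0, 0, 0],
  [9.3, 0, 0, 0, 0],
  [9.3, 0, 0, 0, 0],
  [9.3, 0, 0, 0, 0],
  [9.3, 0, 0, 0, 0],
  [9.3, 0, 0, 0, 0],
])

```text
time_s: 27.65
ee_pos: [501.4, 373.1, 169.4]
tcp_rot: [[-0.0, 0.313, 0.95], [0.0, 0.95, -0.313], [-1.0, 0.0, -0.0]]
wrist_force: [0.5, -0.4, 0.1]
finger_gap: 0.998
```

Free, no force. Lifting straight up, then back out for a clear look.

Call:
drive_tool([
  [9.3, -1.2, 0, 0, 0],
  [9.3, -1.2, 0, 0, 0],
  [9.3, -1.2, 0, 0, 0],
  [9.3, -1.2, 0, 0, 0],
  [9.3, -1.2, 0, 0, 0],
  [9.3, -1.2, 0, 0, 0],
  [9.3, -1.2, 0, 0, 0],
  [9.3, -1.2, 0, 0, 0],
])

```text
time_s: 28.32
ee_pos: [501.3, 373.1, 266.1]
tcp_rot: [[0.0, 0.313, 0.95], [0.0, 0.95, -0.313], [-1.0, 0.0, -0.0]]
wrist_force: [0.4, 0.2, -0.1]
finger_gap: 0.999
```

Call:
drive_tool([
  [9.3, 0, 1.5, -1.5, 0],
  [9.3, 0, 1.5, -1.5, 0],
  [9.3, 0, 1.5, -1.5, 0],
  [9.3, 0, 1.5, -1.5, 0],
  [9.3, 0, 1.5, -1.5, 0],
  [9.3, 0, 1.5, -1.5, 0],
  [9.3, 0, 0, 0, 0],
  [9.3, 0, 0, 0, 0],
])

```text
time_s: 28.98
ee_pos: [443.4, 487.5, 265.2]
tcp_rot: [[-0.0, 0.311, 0.95], [-0.0, 0.95, -0.311], [-1.0, -0.0, 0.0]]
wrist_force: [-0.5, -0.5, -0.5]
finger_gap: 1.005
```

```bash
python3 -c "
from h import *
to([0,0,0],71.8)
b=vision.snapshot('scene')[:,:,::-1][200:320,280:420]
cv2.imwrite('pics/s23.png',cv2.resize(b,(700,600),interpolation=cv2.INTER_CUBIC))
a=vision.snapshot('top')[:,:,::-1][120:250,110:320]
cv2.imwrite('pics/t23.png',cv2.resize(a,(798,494),interpolation=cv2.INTER_CUBIC))"
```

```text
t 28.98 pos [443.4 487.5 265.2] psi 71.9 F [-0.5 -0.5 -0.5] tool delta mm [ 265.4 -601.  -269.9] turn 0.1 gap 1.005
```

View pics/t23.png

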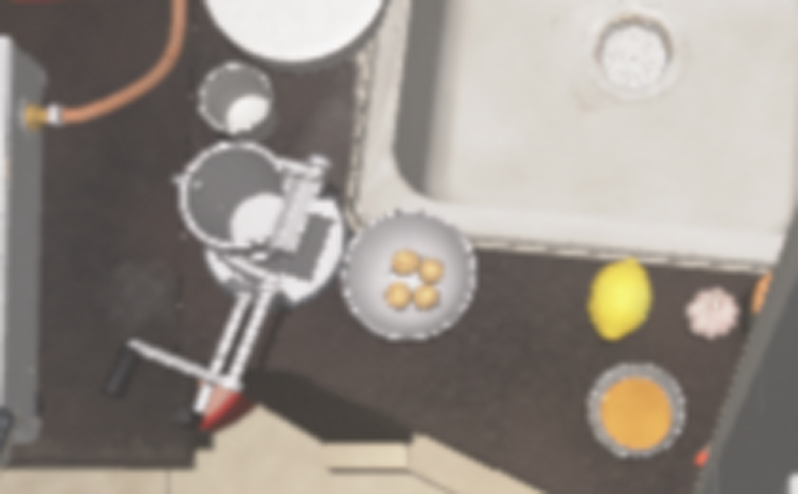

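View pics/s23.png

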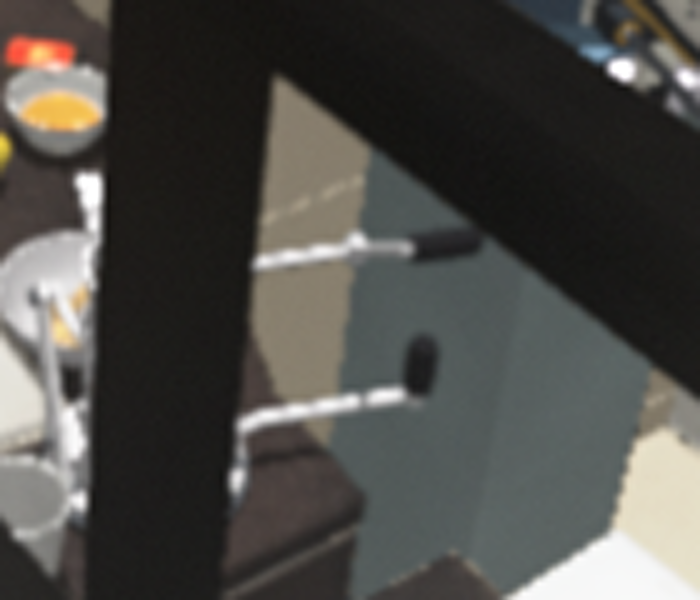

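The jug's lever knob is back at its upright pixel (447,244). All four walnuts rest in the bowl, the bowl centre is unmoved at px (217.6,192.4), and the lemon, garlic and lentils are where they were. Handing in.

```bash
python3 -c "
from station import hand_in
print(hand_in())"
```

```text
the job is handed in; nothing more can be done
None
```

I swung the stand round to face the bowl, tipped all four walnuts into it, brought the jug back upright on its stop, and handed the job in at about 29 s of the 66 s allowed.

- **Turning:** the gripper body did not fit behind the turning knob, because the lever knob hangs over it. I pushed the turning bar instead, with the back of an open finger, about 106 mm out from the swivel axis. The final heading was about -108°, against about -107.6° to the bowl. Single image lines scattered by about ±4°, inside the roughly ±9° tolerance.
- **Tipping:** I held the lever knob softly (4 N) and moved it over and back along its arc, about 0.6 rad/s at most. It tipped to about 1.8 rad, estimated from the tool position; the stand did not turn.
- **Last checks:**
  - The four walnuts lay together near the middle of the bowl.
  - The bowl centre was within about 1 pixel of where it started, and the lemon, garlic and lentils showed no visible shift. I did not check the tea cup and dish soap in the last pictures; the arm never went near them.
  - The lever knob was back at its upright position in the picture.
  - The wrist force was near zero with the gripper clear.
- **What went wrong:** when I first lifted out after turning, the gripper body brushed the lever with about 9 N and tipped the jug slightly. I lowered gently, and it settled back with no spill and no change of heading. Earlier, during the turning push, there was also about 12 N of vertical force on the tool. I took it for friction on the bar and did not confirm that.

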